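# Load a reagent drawer from the back and push it home

## Task

Load the reagent drawer from the back to the front, so that nothing has to pass over a container already in place: first the tall bottle (it is packed in the small carton) into the rear well under the hood, then the shorter bottle into the middle well, then the lidded cup into the front well, with the drawer left out while you load. Then push the drawer fully home into its hood. Keep the containers upright throughout and leave the other things on the bench where they are.

Things in the scene. Friction and masses are not known exactly. Their poses are not given: they have to be found in the camera images.
- bay: Reagent bay, fixed: a 6 mm steel base plate, 164 mm wide, on which the drawer runs, and on its rear part a hood, 172 mm wide outside, 156 inside, open in front. Origin on the bench under the middle of the hood's front edge; +x into the hood along the drawer's travel, z up. Plate from x -165, hood x 0 to 240 mm. Two rails in the hood, tops 28 mm above the bench, guide the tray with 1.5 mm play a side.
- hood_edge (a point): Middle of the front edge of the hood's clear cover: underside, 201 mm above the bench, above the bay's origin. The cover's top is 211 mm above the bench. Side walls begin at the same front line.
- drawer: Loose-running grey tray 226 long (x) x 104 x 16 mm, three square wells in a row, white front panel 164 wide, 46 high, 8 thick. Origin: middle of its underside, 6 mm above the bench; +x to the rear. Starts out, origin at bay x -56 to -46 mm; home when the panel meets the hood, origin at bay x +113. Loaded it slides with 4 to 7 N pushed in the middle; pushed near the panel's ends (70 mm off) it cocks and binds.
- rear_well (a point): Centre of the rear well's floor; well 72 x 72 mm, 12 deep, floor 10 mm and rim 22 mm above the bench, 71 mm behind the drawer's origin. With the drawer out it is about 20 mm inside the hood, so not reachable straight down: carry a bottle in low over the other wells, gripped by its body 40 to 70 mm up, gripper tilted 40 to 45 degrees with the wrist leaning out of the hood.
- middle_well (a point): Centre of the floor of the middle well, 74 x 74 mm, 12 mm deep like the rear well, 9 mm in front of the drawer's origin (80 mm from the rear well, 60 mm out of the hood). A bottle carried by its cap may hang a little askew, its foot up to 8 mm off.
- front_well (a point): Centre of the floor of the front well, 54 x 54 mm, 12 mm deep, 79 mm in front of the drawer's origin (70 mm from the middle well).
- handle (a point): Middle of the drawer's handle: a steel bar 12 mm thick and 70 mm long (plus round ends), across the drawer, 168 mm in front of the drawer's origin, 36 mm above the bench, its axis 47 mm in front of the panel's face. Bar and panel are slippery. Push here, on the centre line, along the bay's +x.
- carton: Small open carton with an inside 63 x 63 mm, walls 4 mm, 100 mm high, 81 mm wide over its folded-down flaps, standing firm; the tall bottle stands in it with 1.5 mm play a side. Origin: middle of its underside.
- tall_bottle: White bottle, 60 mm diameter, 147 tall, 0.16 to 0.27 kg; fixed cap 35 mm diameter at 127 to 147 mm height, full body up to about 100 mm. Origin: centre of its underside, z up. Only its top 51 mm stand out of the carton: draw it out by the cap. Held so high the hand does not go under the hood: stand it down (on the bench or in the middle well) and take it again lower, by the body.
- short_bottle: Brown bottle with a black screw cap, 54 mm diameter, 122 mm tall, about 0.19 kg; cap fixed, 31 mm diameter, from 105 to 122 mm height. Stands on the bench. Origin: centre of its underside.
- lidded_cup: Clear cup with a wide screw lid, 54 mm tall, 35 g; lid fixed, 55 mm diameter, from 40 to 54 mm height; body 48 mm diameter below. Stands on the bench. Origin: centre of its underside.
- timer: Flat lab timer 68 x 66 x 18 mm on the bench, to be left alone. Origin: middle of its underside.
- cartridge: Test cartridge 36 x 36 x 56 mm standing on the bench, to be left alone. Origin: middle of its underside. Some 20 mm behind it is the front of a fixed white analyser, 280 mm wide, 320 mm tall, a blue tray on top up to 360 mm.
- pen: Marker pen 139 mm long (its y), 11 mm thick, lying on the bench, to be left alone. Origin: under its middle. About 35 mm behind it is the front of a fixed black cabinet, 206 mm wide, 355 mm tall: go round or over it.

How it is judged:
By the outcome, as a careful person would: the job done as asked, in the order asked, and still so for the second after the job is handed in, with the robot touching nothing.
It also fails if it takes over 72 s, if anything falls off the work surface, if the arm or the gripper's body presses on something with over 40 N, if the wrist force passes 120 N, or if a joint passes its speed limit or range.

## Robot

A 7-joint arm with a two-finger parallel gripper is mounted at the origin on a cart in front of the work surface, level with it; the furniture and walls round the work are solid. World frame = base frame: x ahead of the robot, y to its left, z up, the work surface at z = 0. Lengths are in m, angles in rad, forces in N, time in s.
With the tool pointing down it reaches from about 0.425 to 0.875 m from the base axis. Payload 8.4 kg.
Tool frame: the origin (TCP) lies midway between the tips of the shut fingers; the grasp point (between the pads) lies 19 mm behind it; y points along the fingers, x is the direction in which the jaws open and shut, and the axes are right-handed (so a half turn about y gives the same grasp; the last joint's range is limited). The gripper opens to 87 mm and grips with 3 to 60 N. Pads are 19 mm wide; open, the fingers measure 117 mm over their backs; the gripper's body (75 mm by 190 mm) begins 51 mm behind the grasp point.
Start: joints at [-1.357, 0.333, 0.04, 1.465, -0.013, 1.343, -0.059], TCP at [0.2, 0.618, 0.201] pointing down, gripper open.
Joint ranges: [-2.58, 2.58], [-0.38, 2.09], [-1.3, 1.39], [0.25, 2.4], [-1.5, 4.64], [0.08, 2.09], [-2.65, 2.65]. Speed limits (rad/s): [2.22, 2.22, 2.79, 2.79, 3.14, 3.14, 3.14].

## Interface

Orientations are given as [roll, pitch, yaw] about the fixed x, y, z axes, in that order (R = Rz(yaw) Ry(pitch) Rx(roll)).
In Python, from bench import env gives the robot as it stands.
- The arm moves only by the tool apply_moves, never from a script. Its argument "targets" is a list of rows, each a list of 6 numbers: the shift along the tool's x, y, z scaled (see below), then the turn, a rotation vector about the tool's x, y, z scaled (see below). In form: [[tx, ty, tz, wx, wy, wz], ...]. A call has 1 to 20 rows; each row is the pose to reach, as a shift and turn from the pose measured when the call began, along the tool's axes at that moment; what a row does not reach only later rows make up. The controller multiplies each number of a shift by 25 cm and each number of a turn by pi/2 rad. A row lasts 1/10 s, in which the tool goes at most 50 mm and 8.59 degrees, less where a joint would pass 70% of its speed; a pose out of reach is approached as far as the arm can. A call with a number of a shift or a turn outside -1 to 1 is refused whole. A call with a gripper value outside its range is refused whole. "claw" is the gripper's target within -1 to 1 (shut at 1, half-way at 0, fully open at -1), set as the call begins (left out, the last holds). The fingers move at their own pace and stop on an object; "force" is the grip in N (left out, the last holds). Time passes only in rows, so rows that repeat a pose let the fingers close. It gives the time, the measured TCP pose, the force and the opening at its end, in the units of the state.
- env.read_state(): the state, without advancing time (a new reading comes with each control period).
- env.snapshot(name): name is "side" or "top" or "wrist"; returns a dict with "img" (384x512x3 uint8, red, green, blue), "z_map" (384x512 float32, m along the optical axis (not along the pixel's ray), 0 where there is no reading), "intrinsics" (3x3 intrinsics, pixels), "D" ([k1, k2, p1, p2, k3] as OpenCV has them; the pictures are not rectified), "R" (3x3) and "t" (3): a world point X has camera coordinates R X + t; the wrist camera has in their place "tool_from_camera" (4x4, takes a point from camera to tool coordinates, whose origin is the TCP and whose axes are the tool frame's). Camera axes: x right, y down, z forward; pixel columns grow to the right and rows downward; lengths in m; the calibration is good to about 2 mm. A picture is of the moment at which its call begins: read the wrist's pose just before it.
- env.hand_in(): hands the job in, once; it reports no verdict.
The state is a dict: "clock": time; "q": joint angles; "joint_velocities": joint speeds; "joint_efforts": joint torques, N m; "ee_pos": TCP position; "orientation": TCP orientation; "ft_force": force on the tool from outside, world axes, zero at the start; "wrist_torque": the same for the moment, N m; "width": finger opening in m.
Only numpy, scipy, OpenCV 4.12 (cv2) and the standard library are available. Lean on these libraries where they do the work, as an engineer would, in place of code of your own. Each camera call takes 0.05 s, during which the arm holds its last target.

## Working session

There is one attempt and no reset: what is moved stays moved. The work goes in short steps, Python scripts to look and compute and a tool call to move; the robot and the scene stay as the last step left them, time stands still between calls to the robot, and variables do not carry over. Pictures are saved under pics/ and viewed, and the job is handed in when it is done.

Besides the shell and the picture viewer there is one more tool, called after "Call:" in YAML: its name, and indented under it one key for each argument. apply_moves: Moves the arm, as the interface text tells. Shifts and turns lie within -1 to 1; 1 stands for 25 cm of shift or pi/2 rad of turn. Its arguments: {"type":"object","properties":{"targets":{"type":"array"},"claw":{"type":"number"},"force":{"type":"number"}},"required":["targets"]}

```bash
ls; mkdir -p pics; cat > h.py <<'E'
import numpy as np, cv2
from bench import env
from scipy.spatial.transform import Rotation as Ro
def snap(n,save=None):
    s=env.read_state(); d=env.snapshot(n); d['state']=s
    if save: cv2.imwrite('pics/'+save+'.png',d['img'][:,:,::-1])
    return d
def cam(d):
    if 'R' in d: return np.array(d['R']),np.array(d['t'])
    s=d['state'];Rt=Ro.from_euler('xyz',s['orientation']).as_matrix();p=np.array(s['ee_pos'])
    T=np.eye(4);T[:3,:3]=Rt;T[:3,3]=p
    W=T@np.array(d['tool_from_camera']); R=W[:3,:3].T
    return R,-R@W[:3,3]
def ray(d,uv):
    R,t=cam(d);uv=np.array(uv,float).reshape(-1,1,2)
    n=cv2.undistortPoints(uv,np.array(d['intrinsics']),np.array(d['D'])).reshape(-1,2)
    v=np.c_[n,np.ones(len(n))]@R
    return -R.T@t,v
def onplane(d,uv,z):
    c,v=ray(d,uv); return c+v*((z-c[2])/v[:,2])[:,None]
def proj(d,X):
    R,t=cam(d);return cv2.projectPoints(np.array(X,float).reshape(-1,1,3),cv2.Rodrigues(R)[0],t,np.array(d['intrinsics']),np.array(d['D']))[0].reshape(-1,2)
def cloud(d):
    z=d['z_map'];h,w=z.shape;u,v=np.meshgrid(np.arange(w),np.arange(h))
    c,r=ray(d,np.c_[u.ravel(),v.ravel()]); P=c+r*z.reshape(-1,1); P[z.ravel()<=0]=np.nan
    return P.reshape(h,w,3)
E
python3 - <<'E'
from h import *
for n in('top','side','wrist'):
    d=snap(n,n+'0')
    R,t=cam(d);print(n,-R.T@t,R[2])
s=env.read_state()
for k in s: print(k,np.round(s[k],4))
E
```

```text
pics
top [ 0.29309552 -0.06560098  1.510463  ] [ 0.17157929 -0.01667453 -0.98502919]
side [0.2631127  0.93043339 1.00357844] [ 0.18531637 -0.75690863 -0.62669543]
wrist [0.13221163 0.63939717 0.38303582] [ 0.24931525 -0.08191314 -0.96495189]
clock 0.15
q [-1.3572  0.3337  0.0399  1.466  -0.0134  1.3433 -0.0585]
joint_velocities [-0.0006 -0.0015  0.0018 -0.0023  0.0003 -0.0015 -0.0008]
joint_efforts [ 1.60000e-03 -6.56840e+01  1.33650e+00 -4.04109e+01 -5.98000e-02
  4.17000e-02  2.00000e-04]
ee_pos [0.1999 0.6181 0.2   ]
orientation [-1.5709e+00  1.2000e-03  1.2580e+00]
ft_force [ 0.2013  0.0908 -0.2027]
wrist_torque [ 0.0286 -0.0211  0.0459]
width 0.0871
```

View pics/top0.png

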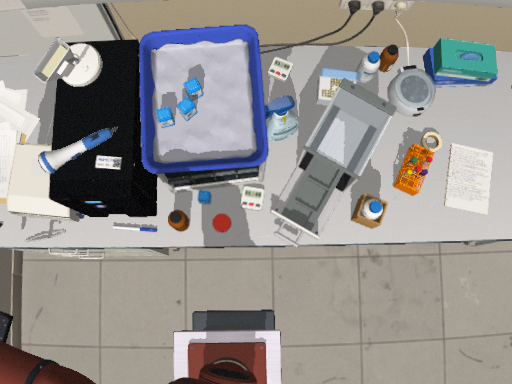

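View pics/side0.png

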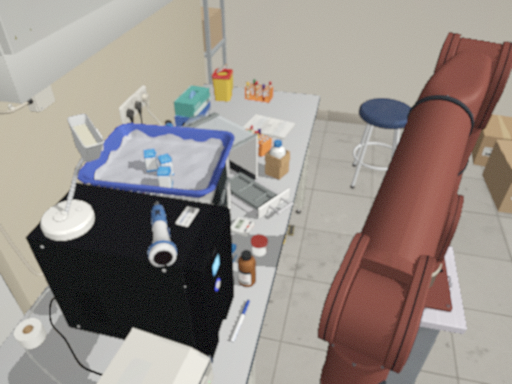

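View pics/wrist0.png

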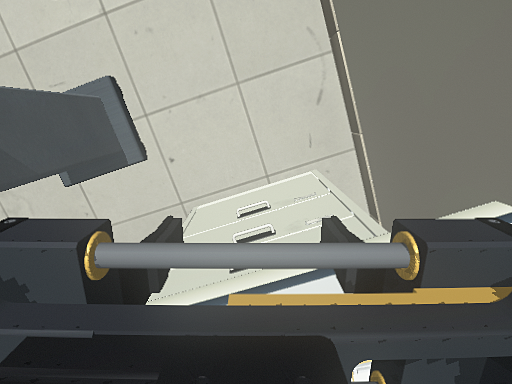

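```bash
python3 - <<'E'
from h import *
d=snap('top');im=d['img'][:,:,::-1]
c=im[90:270,250:450];cv2.imwrite('pics/topcropA.png',cv2.resize(c,None,fx=3.3,fy=3.3,interpolation=cv2.INTER_CUBIC))
P=cloud(d)
hsv=cv2.cvtColor(im,cv2.COLOR_BGR2HSV)
def blob(name,m,zr=None):
    n,l,st,ce=cv2.connectedComponentsWithStats(m.astype(np.uint8))
    for i in range(1,n):
        if st[i,4]>15: 
            q=P[l==i]; print(name,ce[i].round(1),st[i,4],np.nanmedian(q,0).round(4),'zmax',np.nanpercentile(q[:,2],95).round(3))
H,S,V=[hsv[...,i].astype(int) for i in range(3)]
blob('red',((H<8)|(H>172))&(S>150)&(V>90)&(np.arange(384)[:,None]<250))
blob('blue',(H>95)&(H<115)&(S>120)&(V>80))
for uv in [(178,217),(222,222),(374,207),(366,218),(204,197),(253,198),(135,227),(370,212),(380,205)]:
    print(uv,P[uv[1],uv[0]].round(4),im[uv[1],uv[0]])
E
```

```text
red [429.2 159. ] 23 [ 0.6414 -0.6188  0.0913] zmax 0.098
red [418.  168.5] 25 [ 0.6131 -0.5818  0.0919] zmax 0.096
red [221.3 222.5] 247 [0.4675 0.0076 0.0529] zmax 0.057
blue [252.7  33.1] 18 [ 0.9106 -0.0906  0.357 ] zmax 0.36
blue [200.7  37.6] 308 [0.9112 0.0375 0.3382] zmax 0.348
blue [144.6  40. ] 18 [0.8994 0.1868 0.3563] zmax 0.36
blue [254.   62.1] 184 [ 0.8376 -0.0909  0.3477] zmax 0.361
blue [148.2  48.2] 25 [0.8827 0.1795 0.3397] zmax 0.351
blue [446.2  71.6] 528 [ 0.9217 -0.6828  0.0562] zmax 0.07
blue [373.4  56.8] 102 [ 0.9459 -0.4559  0.146 ] zmax 0.152
blue [469.3  56.1] 116 [ 0.962  -0.7705  0.1374] zmax 0.149
blue [146.7  74.7] 160 [0.8035 0.1787 0.3446] zmax 0.359
blue [192.1  85.6] 188 [0.7624 0.0604 0.3737] zmax 0.377
blue [259.4  82.2] 17 [ 0.7785 -0.1053  0.3583] zmax 0.36
blue [147.6  97.4] 20 [0.7464 0.1746 0.3465] zmax 0.357
blue [256.6  98.7] 22 [ 0.7348 -0.0952  0.3477] zmax 0.36
blue [185.9 105.1] 198 [0.7131 0.0742 0.3737] zmax 0.377
blue [273.1 111.4] 265 [ 0.7361 -0.1357  0.2653] zmax 0.359
blue [146.1 103.2] 19 [0.7309 0.1749 0.3497] zmax 0.358
blue
[... 995 characters left out ...]
3 0.1191 0.3595] zmax 0.363
blue [203.9 196.2] 124 [0.5463 0.0574 0.0537] zmax 0.059
blue [ 92.7 201.8] 41 [0.5003 0.3301 0.2577] zmax 0.273
blue [375.4 206.4] 112 [ 0.4923 -0.4266  0.1506] zmax 0.156
blue [147.7 229.4] 45 [0.4544 0.2345 0.0093] zmax 0.015
(178, 217) [0.4761 0.1253 0.1205] [42 43 40]
(222, 222) [0.4675 0.0046 0.0596] [ 31  44 166]
(374, 207) [ 0.4903 -0.4225  0.1525] [202 125  41]
(366, 218) [ 0.4668 -0.4117  0.0965] [117 151 187]
(204, 197) [0.5434 0.0575 0.054 ] [172 114  41]
(253, 198) [ 0.5444 -0.088   0.0155] [224 232 233]
(135, 227) [0.4616 0.2716 0.0125] [159 159 162]
(370, 212) [ 0.4802 -0.4173  0.1251] [231 236 238]
(380, 205) [ 0.4951 -0.4392  0.1555] [197 124  45]
```

View pics/topcropA.png

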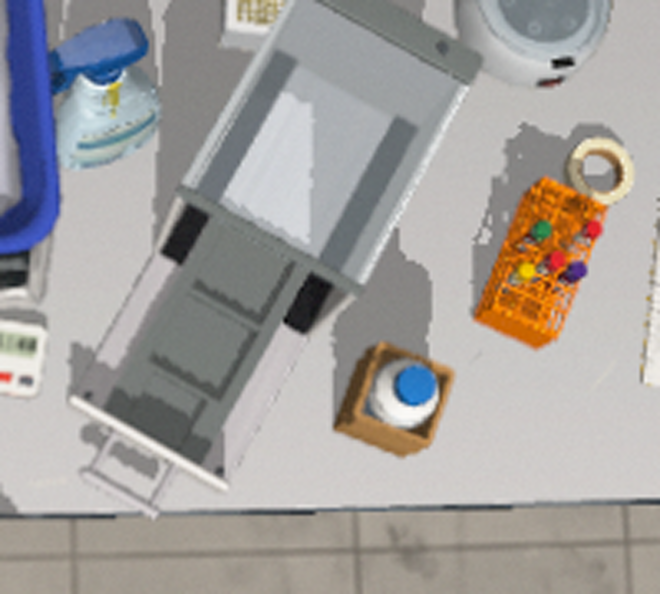

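```bash
python3 - <<'E'
from h import *
d=snap('top');im=d['img'][:,:,::-1]
f=lambda x,y:(250+(x+.5)/3.3-.5,90+(y+.5)/3.3-.5)
A=onplane(d,[f(180,188),f(358,290)],.211);print('hood front',A.round(4),np.linalg.norm(A[1]-A[0]))
Bk=onplane(d,[f(298,-2),f(482,62)],.211);print('rear',Bk.round(4))
B=onplane(d,[f(72,398),f(228,488)],.052);print('panel',B.round(4),np.linalg.norm(B[1]-B[0]))
C=onplane(d,[f(85,472),f(155,513)],.036);print('handle',C.round(4),np.linalg.norm(C[1]-C[0]))
for X in(A,B,C):
    v=X[0]-X[1]; print('mid',X.mean(0).round(4),'axis deg (x dir)',np.degrees(np.arctan2(v[1],v[0]))-90)
P=cloud(d)
# panel, hood heights
for uv in [f(150,443),f(120,492),f(268,239),f(230,300)]:
    u,v=map(round,uv);print(uv,P[v,u].round(4))
# rails side: rail strips z~.028
m=(P[...,2]>.2)&(P[...,2]<.22);ys,xs=np.where(m[:,250:450]);print(len(ys),xs.min()+250,xs.max()+250,ys.min(),ys.max())
E
```

```text
hood front [[ 0.6498 -0.2258  0.211 ]
 [ 0.5626 -0.3684  0.211 ]] 0.16722391901524558
rear [[ 0.8155 -0.3332  0.211 ]
 [ 0.7585 -0.4885  0.211 ]]
panel [[ 0.5007 -0.1412  0.052 ]
 [ 0.4173 -0.2783  0.052 ]] 0.16047472273627844
handle [[ 0.4357 -0.1521  0.036 ]
 [ 0.3976 -0.214   0.036 ]] 0.07266891475017716
mid [ 0.6062 -0.2971  0.211 ] axis deg (x dir) -31.454184073251632
mid [ 0.459  -0.2097  0.052 ] axis deg (x dir) -31.316201720233252
mid [ 0.4167 -0.183   0.036 ] axis deg (x dir) -31.618860683856482
(295.1060606060606, 223.8939393939394) [ 0.4588 -0.2095  0.0515]
(286.0151515151515, 238.74242424242425) [ 0.4158 -0.1825  0.0423]
(330.8636363636364, 162.07575757575756) [ 0.6072 -0.2974  0.2071]
(319.3484848484849, 180.56060606060606) [ 0.5949 -0.2921  0.0105]
5716 250 449 0 377
```

```bash
cat >> h.py <<'E'
AX=np.radians(-31.4); ex=np.array([np.cos(AX),np.sin(AX),0]); ey=np.array([-np.sin(AX),np.cos(AX),0]); B0=np.array([.606,-.297,0])
def bay(x,y,z): return B0+ex*x+ey*y+np.array([0,0,z])
def tobay(p): p=np.array(p)-B0; return np.array([p@ex,p@ey,p[2]])
def down(yaw): return Ro.from_euler('xyz',[-np.pi/2,0,np.radians(yaw)])
def tilt(yaw,deg): # rotate about tool x; deg>0 swings finger dir y towards -z tool (i.e. +bay x when x=bay y)
    return down(yaw)*Ro.from_rotvec([-np.radians(deg),0,0])
def rows(ts,grasp=False):
    s=env.read_state();R0=Ro.from_euler('xyz',s['orientation']);p0=np.array(s['ee_pos'])
    for p,R in ts:
        p=np.array(p,float)
        if grasp: p=p+R.apply([0,.019,0])
        sh=R0.inv().apply(p-p0)/.25; w=(R0.inv()*R).as_rotvec()/(np.pi/2)
        print(np.r_[sh,w].round(3).tolist(), 'n>=%d'%max(np.linalg.norm(sh)*5+1,np.linalg.norm(w)*90/8.59+1))
def st():
    s=env.read_state();R=Ro.from_euler('xyz',s['orientation'])
    print('t',s['clock'],'tcp',np.round(s['ee_pos'],4),'grasp',(np.array(s['ee_pos'])-R.apply([0,.019,0])).round(4),'bay',tobay(np.array(s['ee_pos'])-R.apply([0,.019,0])).round(4),'rpy',np.degrees(s['orientation']).round(1),'w',round(s['width'],4),'F',np.round(s['ft_force'],1),'q',np.round(s['q'],2))
E
python3 - <<'E'
from h import *
rows([((.16,.46,.27),down(72)),((.30,.36,.27),down(60))])
E
```

```text
[-0.652, -0.279, -0.043, 0.0, 0.001, -0.001] n>=4
[-0.86, -0.278, -0.699, 0.0, 0.134, -0.0] n>=6
```

Call:
apply_moves:
  targets:
    - [-0.65,-0.28,-0.04,0,0,0]
    - [-0.65,-0.28,-0.04,0,0,0]
    - [-0.65,-0.28,-0.04,0,0,0]
    - [-0.65,-0.28,-0.04,0,0,0]
    - [-0.86,-0.28,-0.7,0,0.13,0]
    - [-0.86,-0.28,-0.7,0,0.13,0]
    - [-0.86,-0.28,-0.7,0,0.13,0]
    - [-0.86,-0.28,-0.7,0,0.13,0]

```text
clock: 1.05
ee_pos: [0.3039, 0.3565, 0.2708]
orientation: [-1.572, -0.0, 1.049]
ft_force: [-0.0, 0.1, 0.5]
width: 0.0867
```

```bash
python3 - <<'E'
from h import *
st()
rows([((.37,.27,.27),down(60)),((.44,.10,.29),down(60)),((.47,.02,.30),down(60))])
snap('top','top1')
E
```

```text
t 1.05 tcp [0.3039 0.3565 0.2708] grasp [0.3039 0.3566 0.2898] bay [-0.5984  0.4004  0.2898] rpy [-90.1  -0.   60.1] w 0.0867 F [-0.   0.1  0.5] q [-1.19 -0.08  0.21  1.78  0.02  1.44  0.07]
[-0.168, 0.004, -0.402, 0.001, 0.001, 0.0] n>=3
[-0.618, -0.076, -0.984, 0.001, 0.001, 0.0] n>=6
[-0.835, -0.116, -1.247, 0.001, 0.001, 0.0] n>=8
```

View pics/top1.png

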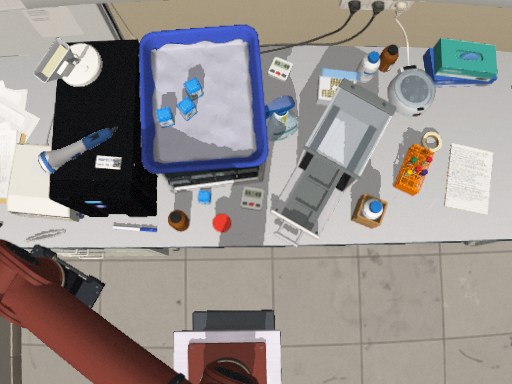

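```bash
python3 - <<'E'
from h import *
rows([((.375,.25,.27),down(60)),((.42,.13,.29),down(60))])
E
```

```text
[-0.226, 0.004, -0.45, 0.001, -0.001, -0.0] n>=3
[-0.551, -0.076, -0.847, 0.001, -0.001, -0.0] n>=6
```

Call:
apply_moves:
  targets:
    - [-0.23,0,-0.45,0,0,0]
    - [-0.23,0,-0.45,0,0,0]
    - [-0.23,0,-0.45,0,0,0]
    - [-0.55,-0.08,-0.85,0,0,0]
    - [-0.55,-0.08,-0.85,0,0,0]
    - [-0.55,-0.08,-0.85,0,0,0]

```text
clock: 1.7
ee_pos: [0.4219, 0.1263, 0.2919]
orientation: [-1.573, -0.001, 1.043]
ft_force: [-0.0, 0.7, 0.3]
width: 0.087
```

```bash
python3 - <<'E'
from h import *
st()
rows([((.46,.0,.29),down(60)),((.46,-.10,.29),down(60))])
E
```

```text
t 1.7 tcp [0.4219 0.1263 0.2919] grasp [0.4218 0.1263 0.3109] bay [-0.3777  0.2653  0.3109] rpy [-90.1  -0.1  59.7] w 0.087 F [-0.   0.7  0.3] q [-0.97 -0.19  0.5   1.81  0.09  1.49  0.56]
[-0.359, 0.008, -0.386, 0.001, -0.003, 0.001] n>=3
[-0.705, 0.008, -0.588, 0.001, -0.003, 0.001] n>=5
```

Call:
apply_moves:
  targets:
    - [-0.36,0,-0.39,0,0,0]
    - [-0.36,0,-0.39,0,0,0]
    - [-0.36,0,-0.39,0,0,0]
    - [-0.7,0,-0.59,0,0,0]
    - [-0.7,0,-0.59,0,0,0]
    - [-0.7,0,-0.59,0,0,0]

```text
clock: 2.3
ee_pos: [0.4604, -0.1061, 0.2925]
orientation: [-1.574, -0.002, 1.033]
ft_force: [0.4, 0.4, -0.7]
width: 0.0868
```

```bash
python3 - <<'E'
from h import *
st()
rows([((.46,-.24,.29),down(85)),((.46,-.32,.29),down(88))])
snap('top','top2');snap('wrist','wrist2')
E
```

```text
t 2.3 tcp [ 0.4604 -0.1061  0.2925] grasp [ 0.4603 -0.1061  0.3115] bay [-0.2238  0.087   0.3115] rpy [-90.2  -0.1  59.2] w 0.0868 F [ 0.4  0.4 -0.7] q [-0.81 -0.17  0.84  1.76  0.13  1.49  1.05]
[-0.461, 0.01, -0.273, 0.002, -0.287, 0.001] n>=4
[-0.736, 0.01, -0.437, 0.002, -0.32, 0.001] n>=5
```

View pics/top2.png

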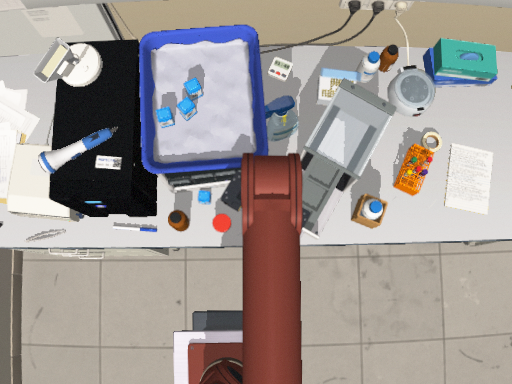

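View pics/wrist2.png

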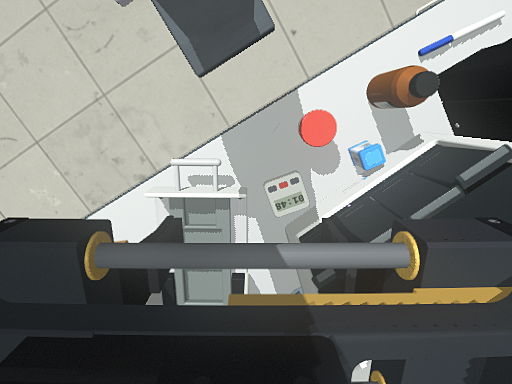

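Call:
apply_moves:
  targets:
    - [-0.46,0,-0.27,0,-0.29,0]
    - [-0.46,0,-0.27,0,-0.29,0]
    - [-0.46,0,-0.27,0,-0.29,0]
    - [-0.74,0,-0.44,0,-0.32,0]
    - [-0.74,0,-0.44,0,-0.32,0]
    - [-0.74,0,-0.44,0,-0.32,0]

```text
clock: 3.0
ee_pos: [0.4639, -0.3146, 0.2916]
orientation: [-1.573, -0.001, 1.549]
ft_force: [0.0, 1.3, 1.8]
width: 0.087
```

```bash
python3 - <<'E'
from h import *
st()
def cap(n,hi=(95,115)):
    d=snap(n,n+'3');im=d['img'][:,:,::-1];hsv=cv2.cvtColor(im,cv2.COLOR_BGR2HSV);H,S,V=[hsv[...,i].astype(int) for i in range(3)]
    m=(H>hi[0])&(H<hi[1])&(S>110)&(V>60);nn,l,stt,ce=cv2.connectedComponentsWithStats(m.astype(np.uint8))
    for i in range(1,nn):
        if stt[i,4]>40:
            p=onplane(d,ce[i],.142)[0]; 
            if abs(p[0]-.49)<.06 and abs(p[1]+.425)<.06: print(n,stt[i],ce[i],'z.142',p.round(4),'z.151',onplane(d,ce[i],.151)[0].round(4))
for n in('top','side','wrist'): cap(n)
E
```

```text
t 3.0 tcp [ 0.4639 -0.3146  0.2916] grasp [ 0.4638 -0.3146  0.3106] bay [-0.1122 -0.0891  0.3106] rpy [-90.2  -0.   88.8] w 0.087 F [0.  1.3 1.8] q [-0.54  0.23  1.26  1.58 -0.22  1.49  2.28]
wrist [152 189  30  29 620] [166.5016129  203.04516129] z.142 [ 0.494  -0.4282  0.142 ] z.151 [ 0.4912 -0.4252  0.151 ]
```

View pics/wrist3.png

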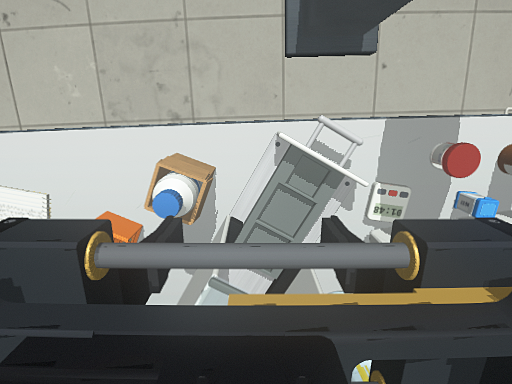

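View pics/side3.png

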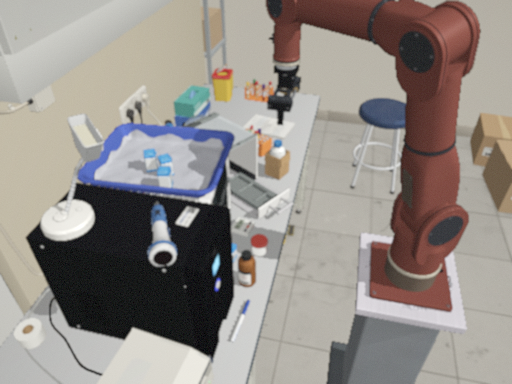

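```bash
python3 - <<'E'
from h import *
rows([((.4915,-.426,.25),down(78))])
E
```

```text
[-0.433, 0.165, -0.134, -0.0, 0.113, -0.001] n>=3
```

Call:
apply_moves:
  targets:
    - [-0.2,0.08,-0.07,0,0.06,0]
    - [-0.3,0.12,-0.1,0,0.1,0]
    - [-0.43,0.165,-0.135,0,0.11,0]
    - [-0.43,0.165,-0.135,0,0.11,0]

```text
clock: 3.55
ee_pos: [0.4914, -0.4263, 0.2469]
orientation: [-1.567, 0.001, 1.363]
ft_force: [-0.4, 1.2, 1.0]
width: 0.0871
```

```bash
python3 - <<'E'
from h import *
st()
snap('top','top4');snap('wrist','wrist4')
E
```

```text
t 3.55 tcp [ 0.4914 -0.4263  0.2469] grasp [ 0.4915 -0.4263  0.2659] bay [-0.0304 -0.17    0.2659] rpy [-89.8   0.   78.1] w 0.0871 F [-0.4  1.2  1. ] q [-0.13  0.52  1.14  1.43 -0.47  1.49  2.37]
```

View pics/wrist4.png

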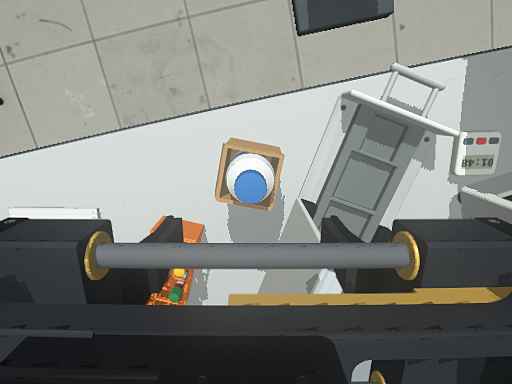

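View pics/top4.png

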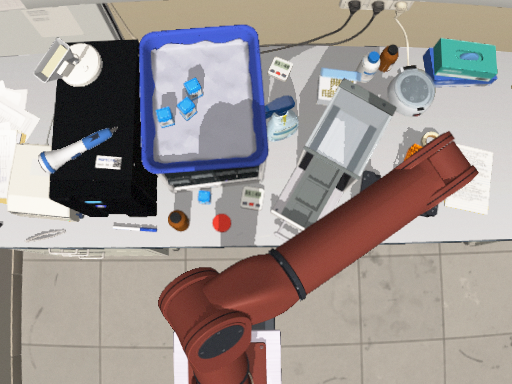

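```bash
python3 - <<'E'
from h import *
d=snap('wrist');im=d['img'][:,:,::-1]
c=im[120:230,190:320];cv2.imwrite('pics/capcrop.png',cv2.resize(c,None,fx=6,fy=5.4*6/5.4,interpolation=cv2.INTER_CUBIC)[:600])
hsv=cv2.cvtColor(im,cv2.COLOR_BGR2HSV);H,S,V=[hsv[...,i].astype(int) for i in range(3)]
m=((H>95)&(H<118)&(S>110)&(V>60)).astype(np.uint8)
cs,_=cv2.findContours(m,cv2.RETR_EXTERNAL,cv2.CHAIN_APPROX_NONE);k=[q for q in cs if abs(q[:,0].mean(0)-[250,187]).max()<12];k=max(k,key=len)
P=onplane(d,k[:,0],.151)[:,:2];c,r=cv2.minEnclosingCircle(P.astype(np.float32));print('circ',c,r, cv2.boundingRect(k))
print(proj(d,[[.4915,-.426,.151],[.4915,-.426,.131]]))
st()
E
```

```text
circ (0.49299973249435425, -0.42727816104888916) 0.01823660545051098 (233, 169, 32, 34)
[[249.90458582 184.07461579]
 [250.00181695 179.71303356]]
t 3.7 tcp [ 0.493  -0.4231  0.2499] grasp [ 0.493  -0.4231  0.2689] bay [-0.0308 -0.1665  0.2689] rpy [-90.   -0.   78.4] w 0.087 F [ 0.2  0.5 -0.2] q [-0.13  0.51  1.15  1.43 -0.46  1.49  2.37]
```

View pics/capcrop.png

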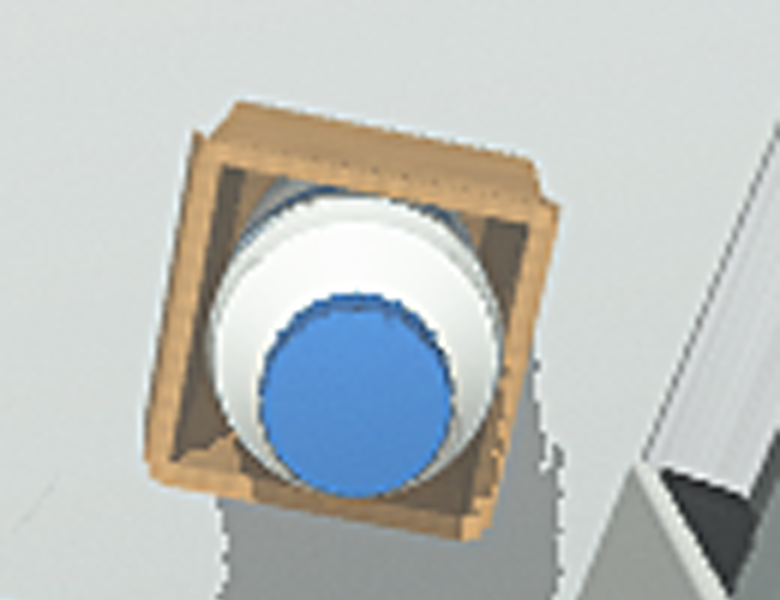

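```bash
python3 - <<'E'
from h import *
rows([((.4925,-.4265,.18),down(78)),((.4925,-.4265,.123),down(78))])
E
```

```text
[-0.014, 0.28, -0.001, -0.0, 0.004, 0.0] n>=2
[-0.014, 0.508, -0.001, -0.0, 0.004, 0.0] n>=3
```

Call:
apply_moves:
  targets:
    - [-0.014,0.15,0,0,0,0]
    - [-0.014,0.28,0,0,0,0]
    - [-0.014,0.38,0,0,0,0]
    - [-0.014,0.46,0,0,0,0]
    - [-0.014,0.508,0,0,0,0]
    - [-0.014,0.508,0,0,0,0]
    - [-0.014,0.508,0,0,0,0]

```text
clock: 4.4
ee_pos: [0.4933, -0.4259, 0.1241]
orientation: [-1.572, -0.0, 1.37]
ft_force: [0.1, 0.6, 0.2]
width: 0.0869
```

```bash
python3 - <<'E'
from h import *
st()
snap('wrist','wrist5');snap('side','side5')
E
```

```text
t 4.4 tcp [ 0.4933 -0.4259  0.1241] grasp [ 0.4932 -0.4259  0.1431] bay [-0.0291 -0.1687  0.1431] rpy [-90.1  -0.   78.5] w 0.0869 F [0.1 0.6 0.2] q [-0.11  0.6   1.08  1.6  -0.54  1.28  2.43]
```

View pics/wrist5.png

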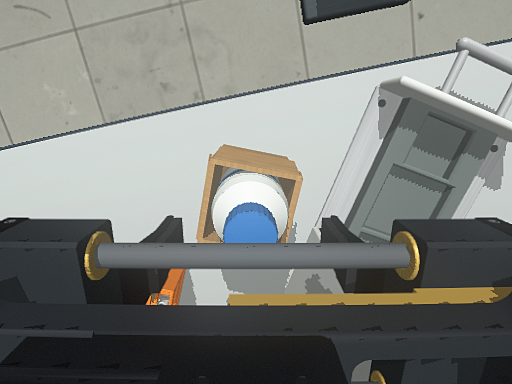

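View pics/side5.png

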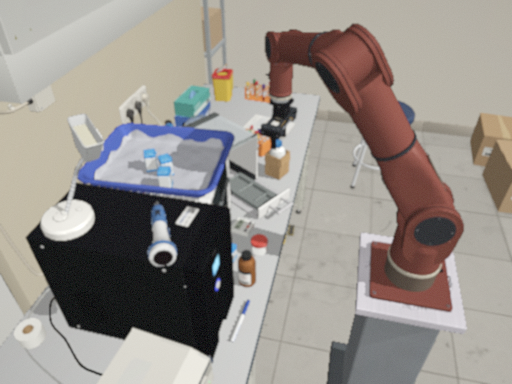

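Call:
apply_moves:
  targets:
    - [0,0,0,0,0,0]
    - [0,0,0,0,0,0]
    - [0,0,0,0,0,0]
    - [0,0,0,0,0,0]
    - [0,0,0,0,0,0]
    - [0,0,0,0,0,0]
    - [0,0,0,0,0,0]
    - [0,0,0,0,0,0]
  claw: 1
  force: 25

```text
clock: 5.3
ee_pos: [0.493, -0.4267, 0.1243]
orientation: [-1.572, 0.0, 1.369]
ft_force: [-0.4, -0.8, -0.5]
width: 0.0333
```

```bash
python3 - <<'E'
from h import *
st()
p=np.array(env.read_state()['ee_pos']);R=Ro.from_euler('xyz',env.read_state()['orientation'])
rows([(p+[0,0,.06],R),(p+[0,0,.118],R)])
E
```

```text
t 5.3 tcp [ 0.493  -0.4267  0.1243] grasp [ 0.4929 -0.4267  0.1433] bay [-0.0289 -0.1696  0.1433] rpy [-90.1   0.   78.4] w 0.0333 F [-0.4 -0.8 -0.5] q [-0.1   0.6   1.08  1.59 -0.54  1.28  2.43]
[-0.0, -0.24, -0.0, 0.0, 0.0, 0.0] n>=2
[-0.0, -0.472, -0.001, 0.0, 0.0, 0.0] n>=3
```

Call:
apply_moves:
  targets:
    - [0,-0.03,0,0,0,0]
    - [0,-0.1,0,0,0,0]
    - [0,-0.18,0,0,0,0]
    - [0,-0.26,0,0,0,0]
    - [0,-0.34,0,0,0,0]
    - [0,-0.42,0,0,0,0]
    - [0,-0.48,0,0,0,0]
    - [0,-0.48,0,0,0,0]

```text
clock: 6.1
ee_pos: [0.4932, -0.4276, 0.2472]
orientation: [-1.576, 0.002, 1.369]
ft_force: [0.2, 0.1, -2.4]
width: 0.0335
```

```bash
python3 - <<'E'
from h import *
st()
snap('wrist','wrist6');snap('side','side6')
rows([(bay(-.075,-.17,.265),down(72)),(bay(-.078,-.08,.265),down(62)),(bay(-.063,0,.265),down(58.6))],True)
d=snap('side');c=d['img'][100:260,190:350,::-1];cv2.imwrite('pics/side6c.png',cv2.resize(c,None,fx=3.7,fy=3.7,interpolation=cv2.INTER_CUBIC))
E
```

```text
t 6.1 tcp [ 0.4932 -0.4276  0.2472] grasp [ 0.4931 -0.4276  0.2662] bay [-0.0283 -0.1703  0.2662] rpy [-90.3   0.1  78.4] w 0.0335 F [ 0.2  0.1 -2.4] q [-0.13  0.52  1.15  1.43 -0.47  1.49  2.37]
[0.061, -0.007, 0.173, 0.001, 0.071, 0.0] n>=1
[0.403, -0.007, 0.062, 0.001, 0.183, 0.0] n>=3
[0.684, -0.007, -0.103, 0.001, 0.22, 0.0] n>=4
```

View pics/wrist6.png

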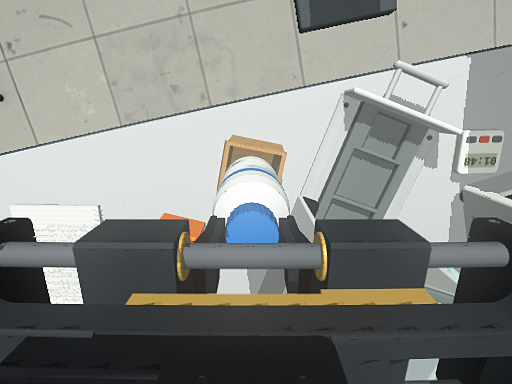

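View pics/side6c.png

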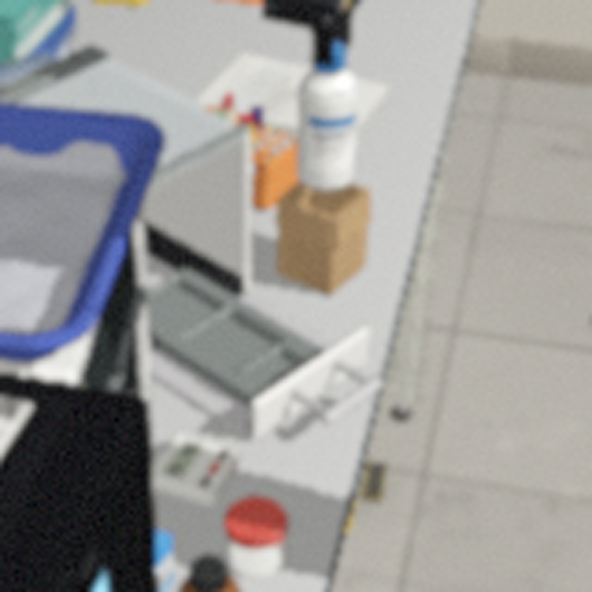

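```bash
python3 - <<'E'
from h import *
st()
d=snap('wrist');c=d['img'][40:240,290:490,::-1].copy()
cv2.imwrite('pics/wellc.png',cv2.resize(c,None,fx=3,fy=3,interpolation=cv2.INTER_CUBIC))
o=-.054
pts=[]
for cx,h in((.071,.036),(-.009,.037),(-.079,.027)):
    pts+= [bay(o+cx+a*h,b*h,.022) for a,b in((-1,-1),(-1,1),(1,1),(1,-1))]
uv=proj(d,pts);c=cv2.resize(c,None,fx=3,fy=3,interpolation=cv2.INTER_CUBIC)
for k in range(0,12,4): cv2.polylines(c,[np.int32(((uv[k:k+4]-[290,40]+.5)*3-.5)*16)],True,(0,0,255),1,cv2.LINE_AA,4)
pan=proj(d,[bay(o-.117,-.082,.052),bay(o-.117,.082,.052),bay(o-.168,-.035,.036),bay(o-.168,.035,.036)])
for p in pan: cv2.circle(c,tuple(int(q) for q in (p-[290,40]+.5)*3),4,(0,0,255),1)
cv2.imwrite('pics/wellc2.png',c)
E
```

```text
t 6.25 tcp [ 0.4926 -0.4263  0.2436] grasp [ 0.4926 -0.4263  0.2626] bay [-0.0294 -0.1694  0.2626] rpy [-90.1  -0.   78.4] w 0.0332 F [ 0.   0.3 -2.4] q [-0.13  0.52  1.14  1.44 -0.47  1.48  2.37]
```

View pics/wellc2.png

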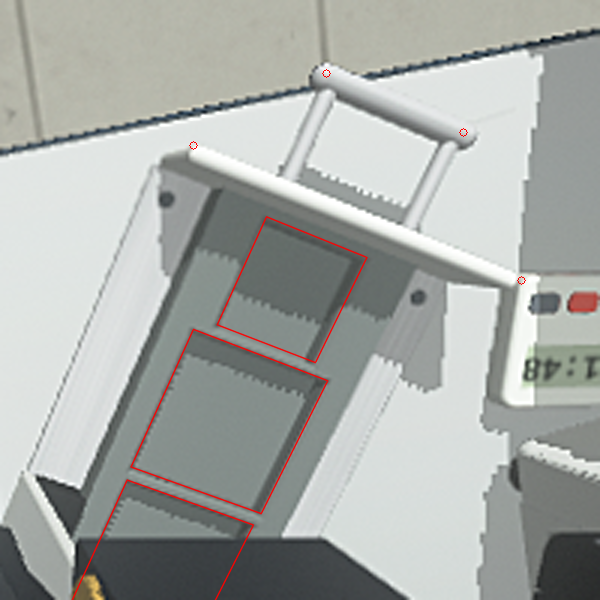

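Call:
apply_moves:
  targets:
    - [0.04,0,0.1,0,0.04,0]
    - [0.06,0,0.17,0,0.07,0]
    - [0.15,0,0.15,0,0.1,0]
    - [0.27,0,0.1,0,0.15,0]
    - [0.4,0,0.06,0,0.18,0]
    - [0.5,0,0,0,0.2,0]
    - [0.6,0,-0.06,0,0.22,0]
    - [0.68,0,-0.1,0,0.22,0]
    - [0.68,0,-0.1,0,0.22,0]
    - [0.68,0,-0.1,0,0.22,0]

```text
clock: 7.3
ee_pos: [0.551, -0.2641, 0.2426]
orientation: [-1.57, 0.0, 1.024]
ft_force: [-0.4, -0.8, -1.9]
width: 0.0333
```

```bash
cat > ov.py <<'E'
from h import *
import sys
def ov(n,name,crop,o=-.054,extra=None,sc=3):
    d=snap(n);x0,y0,x1,y1=crop;c=cv2.resize(d['img'][y0:y1,x0:x1,::-1].copy(),None,fx=sc,fy=sc,interpolation=cv2.INTER_CUBIC)
    for cx,h in((.071,.036),(-.009,.037),(-.079,.027)):
        uv=proj(d,[bay(o+cx+a*h,b*h,.022) for a,b in((-1,-1),(-1,1),(1,1),(1,-1))])
        cv2.polylines(c,[np.int32(((uv-[x0,y0]+.5)*sc-.5)*16)],True,(0,0,255),1,cv2.LINE_AA,4)
    if extra is not None:
        for ctr,r in extra:
            a=np.linspace(0,2*np.pi,40);uv=proj(d,[np.array(ctr)+[r*np.cos(t),r*np.sin(t),0] for t in a])
            cv2.polylines(c,[np.int32(((uv-[x0,y0]+.5)*sc-.5)*16)],True,(0,255,0),1,cv2.LINE_AA,4)
    cv2.imwrite('pics/'+name+'.png',c)
E
python3 - <<'E'
from ov import *
st()
ov('side','s7',(190,60,350,260));ov('wrist','w7',(130,0,390,200))
E
```

```text
t 7.3 tcp [ 0.551  -0.2641  0.2426] grasp [ 0.551  -0.2641  0.2616] bay [-0.0641 -0.0006  0.2616] rpy [-89.9   0.   58.7] w 0.0333 F [-0.4 -0.8 -1.9] q [-0.54  0.48  1.29  1.54 -0.47  1.47  1.79]
```

View pics/s7.png

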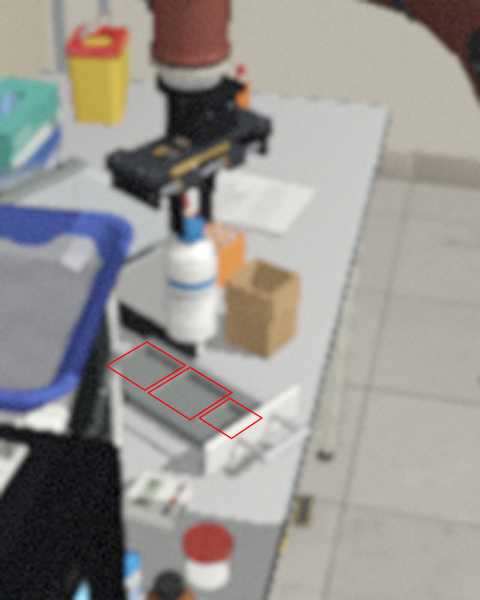

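View pics/w7.png

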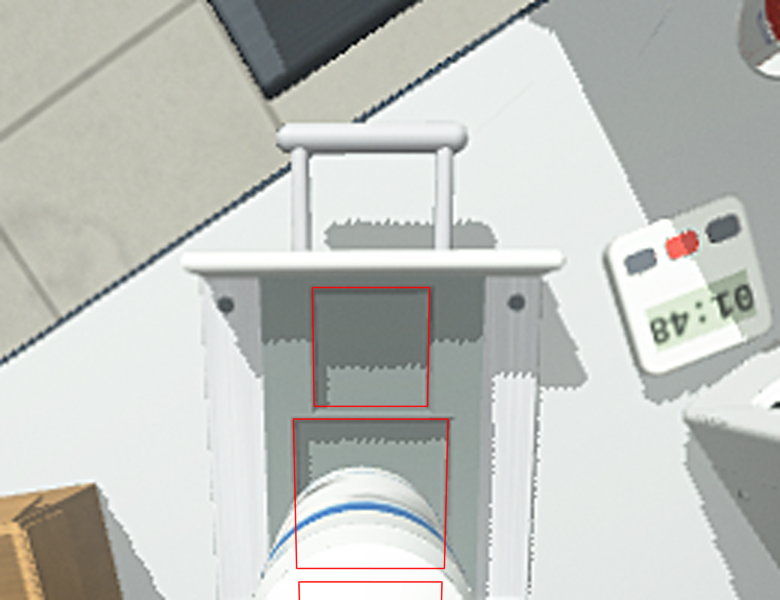

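```bash
cat >> ov.py <<'E'
from scipy.optimize import least_squares
def cyl(c0,z0,z1,r,n='side',pr=True,ns=4):
    d=snap(n);P=cloud(d);R,t=cam(d);C=-R.T@t
    q=P.reshape(-1,3);q=q[np.isfinite(q[:,0])];q=q[(np.hypot(q[:,0]-c0[0],q[:,1]-c0[1])<r+.02)&(q[:,2]>z0)&(q[:,2]<z1)]
    out=[]
    for a,b in zip(np.linspace(z0,z1,ns+1)[:-1],np.linspace(z0,z1,ns+1)[1:]):
        k=q[(q[:,2]>a)&(q[:,2]<=b)]
        if len(k)<15: continue
        f=least_squares(lambda c:np.hypot(k[:,0]-c[0],k[:,1]-c[1])-r,c0[:2],loss='soft_l1',f_scale=.003).x
        out.append(np.r_[f,(a+b)/2]); print(len(k),f.round(4),'bay',tobay(np.r_[f,0])[:2].round(4),'z',round((a+b)/2,3))
    return out
E
python3 - <<'E'
from ov import *
cyl(bay(-.064,0,0),.125,.22,.03)
E
```

```text
89 [ 0.5519 -0.2671] bay [-0.0618 -0.0026] z 0.137
90 [ 0.5513 -0.2674] bay [-0.0621 -0.0033] z 0.161
95 [ 0.552  -0.2663] bay [-0.062 -0.002] z 0.184
96 [ 0.5517 -0.2664] bay [-0.0623 -0.0022] z 0.208
```

Call:
apply_moves:
  targets:
    - [0,0.08,0,0,0,0]
    - [0,0.18,0,0,0,0]
    - [0,0.28,0,0,0,0]
    - [0,0.36,0,0,0,0]
    - [0,0.4,0,0,0,0]
    - [0,0.43,0,0,0,0]
    - [0,0.44,0,0,0,0]
    - [0,0.44,0,0,0,0]

```text
clock: 8.25
ee_pos: [0.5503, -0.2659, 0.1337]
orientation: [-1.571, -0.001, 1.021]
ft_force: [1.4, -1.2, -1.5]
width: 0.0335
```

```bash
python3 - <<'E'
from ov import *
st()
ov('side','s8',(190,60,350,260),sc=3)
cyl(bay(-.064,0,0),.03,.105,.03)
E
```

```text
t 8.25 tcp [ 0.5503 -0.2659  0.1337] grasp [ 0.5503 -0.2659  0.1527] bay [-0.0637 -0.0025  0.1527] rpy [-90.   -0.   58.5] w 0.0335 F [ 1.4 -1.2 -1.5] q [-0.5   0.56  1.21  1.69 -0.55  1.28  1.85]
62 [ 0.5523 -0.2667] bay [-0.0616 -0.0021] z 0.039
72 [ 0.5524 -0.2669] bay [-0.0614 -0.0023] z 0.058
71 [ 0.5521 -0.2673] bay [-0.0615 -0.0027] z 0.077
62 [ 0.5526 -0.2672] bay [-0.0611 -0.0024] z 0.096
```

View pics/s8.png

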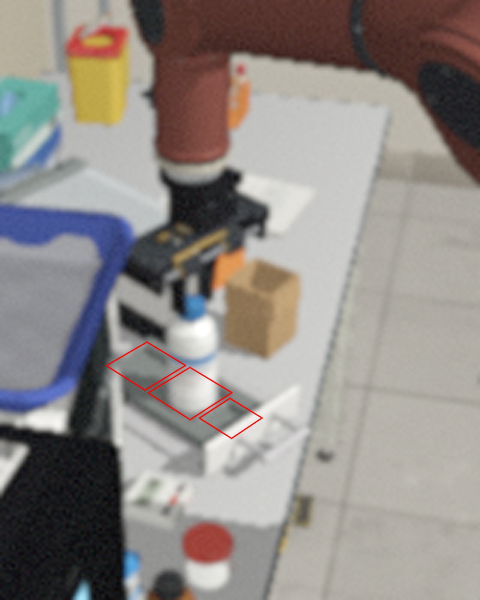

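Call:
apply_moves:
  targets:
    - [0,0.008,0,0,0,0]
    - [0,0.015,0,0,0,0]
    - [0,0.016,0,0,0,0]

```text
clock: 8.65
ee_pos: [0.5508, -0.266, 0.1303]
orientation: [-1.572, -0.001, 1.021]
ft_force: [-0.1, 0.4, -0.0]
width: 0.0331
```

```bash
python3 - <<'E'
from ov import *
st()
E
```

```text
t 8.65 tcp [ 0.5508 -0.266   0.1303] grasp [ 0.5508 -0.266   0.1493] bay [-0.0633 -0.0023  0.1493] rpy [-90.1  -0.   58.5] w 0.0331 F [-0.1  0.4 -0. ] q [-0.5   0.56  1.21  1.7  -0.55  1.27  1.85]
```

Call:
apply_moves:
  targets:
    - [0,0,0,0,0,0]
    - [0,0,0,0,0,0]
    - [0,0,0,0,0,0]
    - [0,0,0,0,0,0]
    - [0,0,0,0,0,0]
    - [0,0,0,0,0,0]
    - [0,0,0,0,0,0]
  claw: -1

```text
clock: 9.35
ee_pos: [0.5508, -0.266, 0.1303]
orientation: [-1.572, -0.001, 1.022]
ft_force: [0.4, -0.3, -0.6]
width: 0.0809
```

```bash
python3 - <<'E'
from ov import *
st()
s=env.read_state();R=Ro.from_euler('xyz',s['orientation']);p=np.array(s['ee_pos'])
d=snap('side','side9');P=cloud(d).reshape(-1,3);P=P[np.isfinite(P[:,0])]
T=R.inv().apply(P-p)*1000
m=(abs(T[:,0])<130)&(T[:,1]<40)&(T[:,1]>-260)&(abs(T[:,2])<120);T=T[m]
for a in range(-260,20,15):
    k=T[(T[:,1]>=a)&(T[:,1]<a+15)]
    if len(k): print(a,len(k),'x',k[:,0].min().round(),k[:,0].max().round(),'z',k[:,2].min().round(),k[:,2].max().round())
import pickle
c=d['img'][60:260,190:350,::-1];cv2.imwrite('pics/s9.png',cv2.resize(c,None,fx=3,fy=3,interpolation=cv2.INTER_CUBIC))
cyl(bay(-.064,0,0),.03,.105,.03)
E
```

```text
t 9.35 tcp [ 0.5508 -0.266   0.1303] grasp [ 0.5508 -0.266   0.1493] bay [-0.0633 -0.0023  0.1493] rpy [-90.1  -0.   58.5] w 0.0809 F [ 0.4 -0.3 -0.6] q [-0.5   0.56  1.21  1.69 -0.55  1.27  1.85]
-260 104 x -18.0 44.0 z -15.0 43.0
-245 105 x -29.0 48.0 z -30.0 42.0
-230 90 x -28.0 46.0 z -21.0 44.0
-215 89 x -28.0 38.0 z -29.0 39.0
-200 108 x -53.0 40.0 z -30.0 40.0
-185 42 x -44.0 20.0 z -22.0 40.0
-170 93 x -51.0 19.0 z -23.0 31.0
-155 88 x -48.0 20.0 z -23.0 28.0
-140 363 x -94.0 99.0 z -27.0 40.0
-125 160 x -93.0 96.0 z -25.0 40.0
-110 174 x -81.0 90.0 z -32.0 41.0
-95 28 x -79.0 88.0 z -107.0 34.0
-80 91 x -70.0 59.0 z -120.0 13.0
-65 36 x -50.0 56.0 z -14.0 13.0
-50 39 x -72.0 53.0 z -60.0 15.0
-35 102 x -76.0 54.0 z -114.0 16.0
-20 48 x -78.0 22.0 z -92.0 16.0
-5 99 x -78.0 31.0 z -80.0 26.0
10 80 x -76.0 33.0 z -87.0 32.0
59 [ 0.5531 -0.2679] bay [-0.0604 -0.0027] z 0.039
63 [ 0.553 -0.267] bay [-0.0608 -0.002 ] z 0.058
67 [ 0.5526 -0.2673] bay [-0.0611 -0.0025] z 0.077
62 [ 0.5531 -0.2668] bay [-0.0609 -0.0018] z 0.096
```

View pics/s9.png

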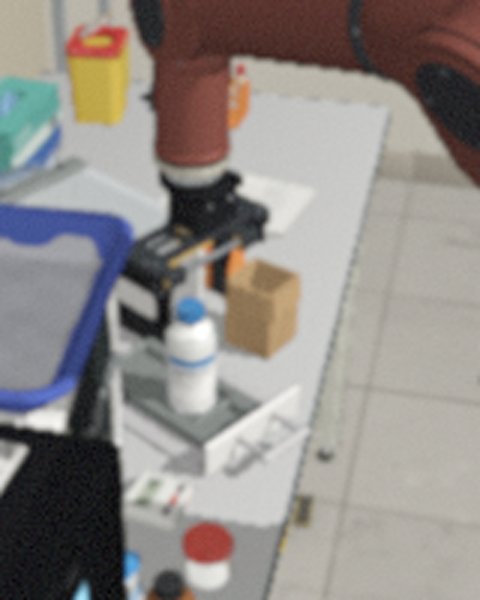

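```bash
python3 - <<'E'
from h import *
RT=tilt(58.6,43)
print(RT.as_matrix().round(2), ex.round(2))
g=bay(-.062,-.0023,.072);back=RT.apply([0,-1,0])
p=np.array(env.read_state()['ee_pos'])
rows([(p+[0,0,.06]+np.array([0,0,.019]),down(58.6)),(g+back*.10,RT),(g+back*.03,RT),(g,RT)],True)
E
```

```text
[[ 0.52  0.58 -0.62]
 [ 0.85 -0.36  0.38]
 [ 0.   -0.73 -0.68]] [ 0.85 -0.52  0.  ]
[0.0, -0.24, -0.0, 0.001, -0.001, 0.001] n>=2
[-0.0, -0.004, 0.216, -0.477, -0.001, 0.0] n>=5
[-0.0, 0.201, 0.025, -0.477, -0.001, 0.0] n>=5
[-0.0, 0.289, -0.056, -0.477, -0.001, 0.0] n>=5
```

Call:
apply_moves:
  targets:
    - [0,-0.12,0,0,0,0]
    - [0,-0.24,0,0,0,0]
    - [0,-0.24,0,0,0,0]
    - [0,-0.2,0.06,-0.1,0,0]
    - [0,-0.14,0.12,-0.2,0,0]
    - [0,-0.08,0.18,-0.3,0,0]
    - [0,-0.04,0.216,-0.39,0,0]
    - [0,-0.004,0.216,-0.477,0,0]
    - [0,-0.004,0.216,-0.477,0,0]
    - [0,-0.004,0.216,-0.477,0,0]

```text
clock: 10.45
ee_pos: [0.5066, -0.2344, 0.1325]
orientation: [-2.189, 0.007, 1.01]
ft_force: [0.7, -2.8, -0.9]
width: 0.0871
```

```bash
python3 - <<'E'
from ov import *
st()
snap('wrist','wrist10');ov('side','s10',(190,60,350,260),sc=3)
RT=tilt(58.6,43)
g=bay(-.062,-.0023,.072);back=RT.apply([0,-1,0])
rows([(g+back*.03,RT),(g,RT)],True)
E
```

```text
t 10.45 tcp [ 0.5066 -0.2344  0.1325] grasp [ 0.4973 -0.2284  0.148 ] bay [-0.1285  0.0019  0.148 ] rpy [-125.4    0.4   57.9] w 0.0871 F [ 0.7 -2.8 -0.9] q [-0.6  -0.34  0.71  2.36  0.87  0.62  0.54]
[0.014, 0.272, -0.077, -0.091, -0.002, -0.014] n>=2
[0.016, 0.391, -0.095, -0.091, -0.002, -0.014] n>=3
```

View pics/wrist10.png

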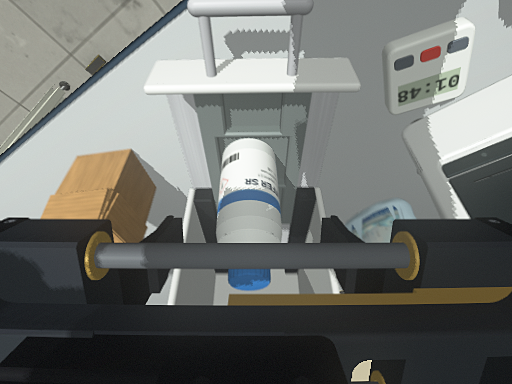

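View pics/s10.png

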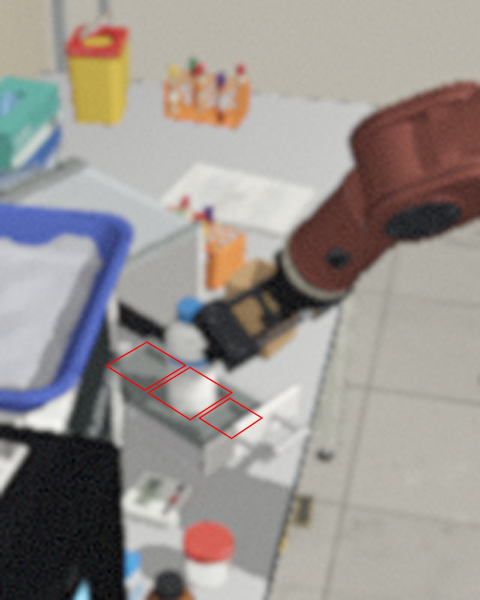

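Call:
apply_moves:
  targets:
    - [0.01,0.09,-0.03,-0.03,0,0]
    - [0.012,0.18,-0.05,-0.06,0,-0.01]
    - [0.014,0.272,-0.077,-0.09,0,-0.014]
    - [0.014,0.272,-0.077,-0.09,0,-0.014]
    - [0.014,0.272,-0.077,-0.09,0,-0.014]

```text
clock: 11.05
ee_pos: [0.5429, -0.2723, 0.11]
orientation: [-2.34, 0.034, 1.001]
ft_force: [-0.3, -0.7, 1.5]
width: 0.087
```

```bash
python3 - <<'E'
from ov import *
st()
snap('wrist','wrist11');ov('side','s11',(190,60,350,260),sc=3)
RT=tilt(58.6,43)
g=bay(-.062,-.0023,.072);back=RT.apply([0,-1,0])
rows([(g+back*.03,RT),(g,RT)],True)
E
```

```text
t 11.05 tcp [ 0.5429 -0.2723  0.11  ] grasp [ 0.5321 -0.2648  0.1236] bay [-0.0799 -0.011   0.1236] rpy [-134.1    2.    57.3] w 0.087 F [-0.3 -0.7  1.5] q [ 0.07 -0.08  0.15  2.39  1.25  0.29  0.11]
[0.055, 0.074, 0.082, 0.01, 0.004, -0.029] n>=1
[0.061, 0.194, 0.084, 0.01, 0.004, -0.029] n>=2
```

View pics/wrist11.png

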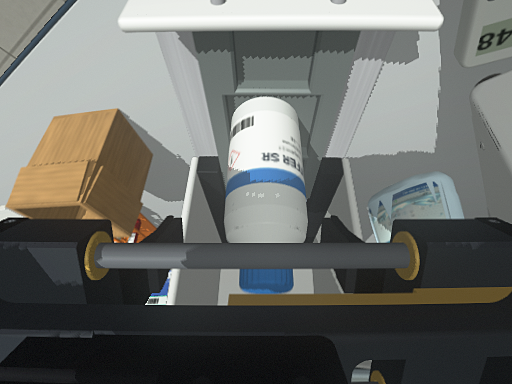

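View pics/s11.png

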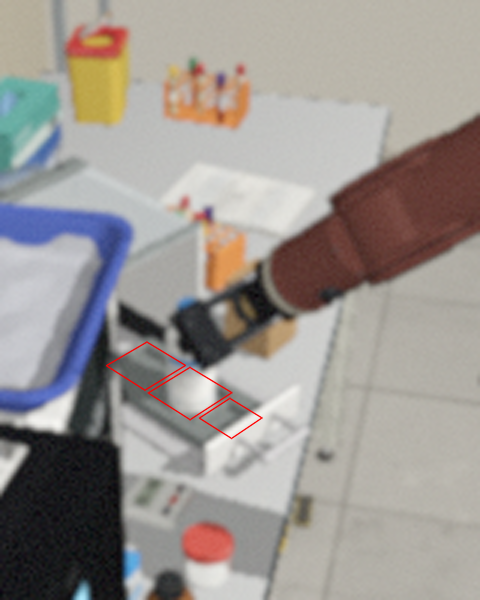

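Call:
apply_moves:
  targets:
    - [0.055,0.074,0.082,0.01,0,-0.03]
    - [0.055,0.074,0.082,0.01,0,-0.03]
    - [0.055,0.074,0.082,0.01,0,-0.03]

```text
clock: 11.45
ee_pos: [0.5444, -0.2646, 0.0792]
orientation: [-2.319, 0.004, 1.025]
ft_force: [-0.8, -1.1, 0.4]
width: 0.0874
```

```bash
python3 - <<'E'
from ov import *
st()
for a in (43,40,36):
    RT=tilt(58.6,a)
    g=bay(-.062,-.0023,.072);back=RT.apply([0,-1,0])
    rows([(g+back*.03,RT),(g,RT)],True)
E
```

```text
t 11.45 tcp [ 0.5444 -0.2646  0.0792] grasp [ 0.5334 -0.2578  0.0931] bay [-0.0824 -0.0044  0.0931] rpy [-132.9    0.2   58.8] w 0.0874 F [-0.8 -1.1  0.4] q [ 0.38 -0.01 -0.14  2.4   1.43  0.21 -0.08]
[0.008, -0.003, -0.002, -0.001, 0.003, -0.001] n>=1
[0.008, 0.117, -0.002, -0.001, 0.003, -0.001] n>=1
[0.008, -0.003, -0.004, 0.032, 0.003, -0.001] n>=1
[0.009, 0.117, 0.002, 0.032, 0.003, -0.001] n>=1
[0.008, -0.002, -0.008, 0.076, 0.003, -0.001] n>=1
[0.009, 0.117, 0.007, 0.076, 0.003, -0.001] n>=1
```

Call:
apply_moves:
  targets:
    - [0.008,0.04,0,0,0,0]
    - [0.008,0.08,0,0,0,0]
    - [0.008,0.117,0,0,0,0]
    - [0.008,0.117,0,0,0,0]

```text
clock: 11.85
ee_pos: [0.5634, -0.2739, 0.0584]
orientation: [-2.321, 0.006, 1.025]
ft_force: [0.0, 0.1, 0.3]
width: 0.0873
```

```bash
python3 - <<'E'
from ov import *
st()
snap('wrist','wrist12');ov('side','s12',(190,60,350,260),sc=3);snap('top','top12')
E
```

```text
t 11.85 tcp [ 0.5634 -0.2739  0.0584] grasp [ 0.5523 -0.2671  0.0723] bay [-0.0614 -0.0024  0.0723] rpy [-133.     0.3   58.8] w 0.0873 F [0.  0.1 0.3] q [ 0.38  0.08 -0.12  2.37  1.72  0.21 -0.36]
```

View pics/wrist12.png

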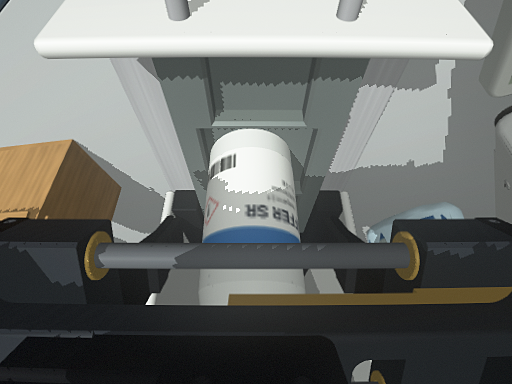

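View pics/top12.png

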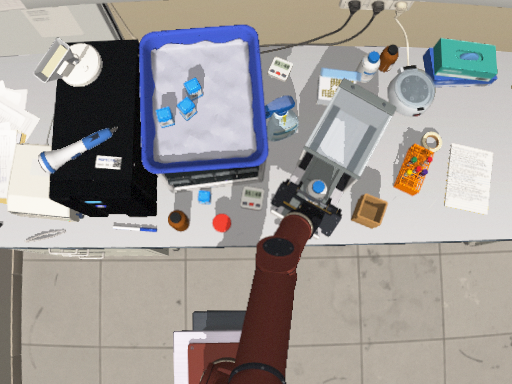

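Call:
apply_moves:
  targets:
    - [0,0,0,0,0,0]
    - [0,0,0,0,0,0]
    - [0,0,0,0,0,0]
    - [0,0,0,0,0,0]
    - [0,0,0,0,0,0]
    - [0,0,0,0,0,0]
  claw: 1
  force: 25

```text
clock: 12.6
ee_pos: [0.5628, -0.2735, 0.0589]
orientation: [-2.321, 0.005, 1.025]
ft_force: [0.6, -0.3, 1.8]
width: 0.0579
```

```bash
python3 - <<'E'
from ov import *
st()
cyl(bay(-.064,0,0),.03,.05,.03,ns=1)
R=tilt(58.6,43);g=bay(-.0614,-.0024,.0723)
u=np.array([0,0,1])
rows([(g+u*.018,R),(g+u*.018+ex*.077+ey*.0024,R),(g+ex*.077+ey*.0024,R)],True)
E
```

```text
t 12.6 tcp [ 0.5628 -0.2735  0.0589] grasp [ 0.5518 -0.2667  0.0728] bay [-0.062  -0.0024  0.0728] rpy [-133.     0.3   58.7] w 0.0579 F [ 0.6 -0.3  1.8] q [ 0.39  0.08 -0.13  2.37  1.72  0.21 -0.36]
38 [ 0.5535 -0.2675] bay [-0.0602 -0.0022] z 0.04
[-0.0, -0.05, -0.05, -0.0, 0.003, -0.001] n>=1
[0.009, 0.16, -0.275, -0.0, 0.003, -0.001] n>=2
[0.009, 0.213, -0.226, -0.0, 0.003, -0.001] n>=2
```

Call:
apply_moves:
  targets:
    - [0,-0.02,-0.02,0,0,0]
    - [0,-0.04,-0.04,0,0,0]
    - [0,-0.055,-0.055,0,0,0]
    - [0,-0.055,-0.055,0,0,0]

```text
clock: 13.05
ee_pos: [0.5635, -0.2737, 0.0786]
orientation: [-2.321, 0.004, 1.025]
ft_force: [0.2, -0.1, -2.0]
width: 0.0582
```

```bash
python3 - <<'E'
from ov import *
st()
snap('wrist','wrist13');ov('side','s13',(190,60,350,260),sc=3)
cyl(bay(-.064,0,0),.045,.06,.03,ns=1)
R=tilt(58.6,43);g=bay(-.062,-.0024,.0728)
u=np.array([0,0,1])
rows([(g+u*.019+ex*.03+ey*.001,R),(g+u*.019+ex*.077+ey*.0024,R),(g+ex*.077+ey*.0024,R)],True)
E
```

```text
t 13.05 tcp [ 0.5635 -0.2737  0.0786] grasp [ 0.5525 -0.267   0.0925] bay [-0.0613 -0.0022  0.0925] rpy [-133.     0.2   58.7] w 0.0582 F [ 0.2 -0.1 -2. ] q [ 0.38  0.03 -0.12  2.36  1.46  0.2  -0.09]
45 [ 0.5528 -0.2675] bay [-0.0608 -0.0026] z 0.052
[0.004, 0.08, -0.088, -0.001, 0.003, -0.001] n>=1
[0.009, 0.208, -0.225, -0.001, 0.003, -0.001] n>=2
[0.009, 0.264, -0.174, -0.001, 0.003, -0.001] n>=2
```

View pics/wrist13.png

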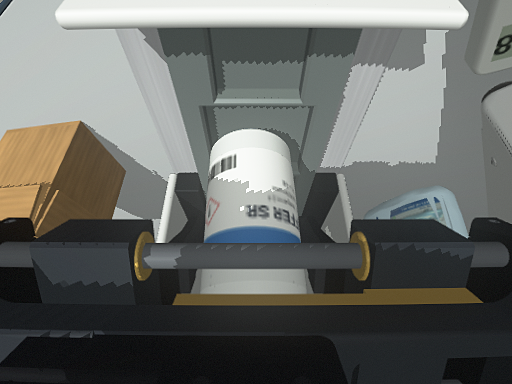

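View pics/s13.png

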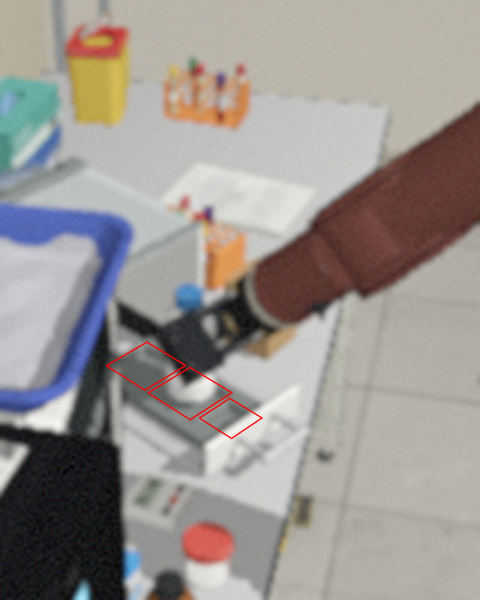

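Call:
apply_moves:
  targets:
    - [0.002,0.04,-0.044,0,0,0]
    - [0.004,0.08,-0.088,0,0,0]
    - [0.006,0.12,-0.132,0,0,0]
    - [0.008,0.16,-0.176,0,0,0]
    - [0.008,0.16,-0.176,0,0,0]

```text
clock: 13.7
ee_pos: [0.6159, -0.3033, 0.078]
orientation: [-2.32, 0.005, 1.025]
ft_force: [0.4, 0.1, -2.0]
width: 0.0582
```

```bash
python3 - <<'E'
from ov import *
st()
snap('wrist','wrist14');ov('top','t14',(250,90,450,270),sc=3)
R=tilt(58.6,43);g=bay(.015,0,.0728)
u=np.array([0,0,1])
rows([(g+u*.019,R),(g+u*.019,R),(g,R)],True)
E
```

```text
t 13.7 tcp [ 0.6159 -0.3033  0.078 ] grasp [ 0.6049 -0.2966  0.0919] bay [-0.0012 -0.0002  0.0919] rpy [-132.9    0.3   58.7] w 0.0582 F [ 0.4  0.1 -2. ] q [ 0.39  0.15 -0.1   2.23  1.4   0.19 -0.  ]
[0.001, 0.047, -0.054, -0.002, 0.003, -0.001] n>=1
[0.001, 0.047, -0.054, -0.002, 0.003, -0.001] n>=1
[0.002, 0.103, -0.002, -0.002, 0.003, -0.001] n>=1
```

View pics/wrist14.png

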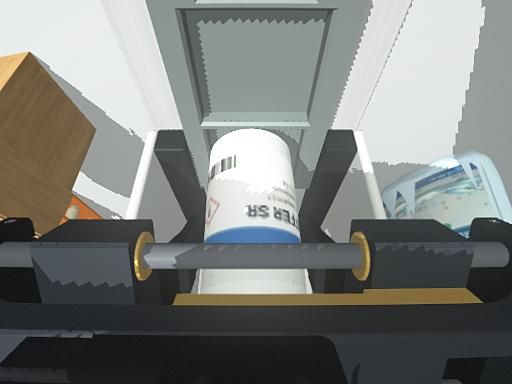

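View pics/t14.png

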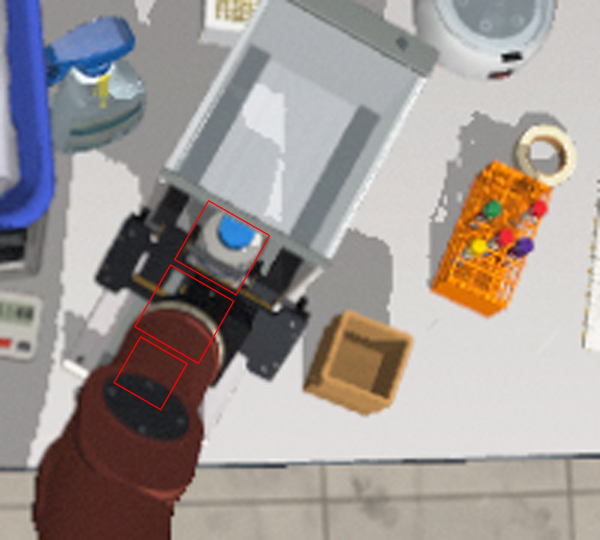

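Call:
apply_moves:
  targets:
    - [0,0.015,-0.018,0,0,0]
    - [0,0.03,-0.036,0,0,0]
    - [0,0.047,-0.054,0,0,0]
    - [0,0.047,-0.054,0,0,0]

```text
clock: 14.2
ee_pos: [0.6304, -0.3123, 0.0783]
orientation: [-2.319, 0.005, 1.025]
ft_force: [-0.0, -0.0, -1.9]
width: 0.0586
```

```bash
python3 - <<'E'
from ov import *
st()
snap('wrist','wrist15');ov('top','t15',(250,90,450,270),sc=3)
R=tilt(58.6,43);g=bay(.015,0,.0728)
rows([(g,R)],True)
E
```

```text
t 14.2 tcp [ 0.6304 -0.3123  0.0783] grasp [ 0.6194 -0.3055  0.0922] bay [ 0.0159 -0.0003  0.0922] rpy [-132.9    0.3   58.7] w 0.0586 F [-0.  -0.  -1.9] q [ 0.4   0.18 -0.1   2.19  1.36  0.19  0.05]
[0.002, 0.056, 0.052, -0.002, 0.003, -0.001] n>=1
```

View pics/wrist15.png

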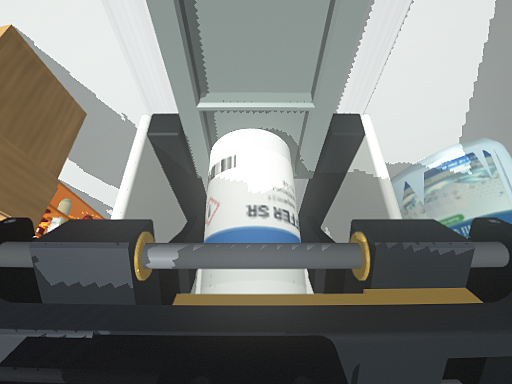

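View pics/t15.png

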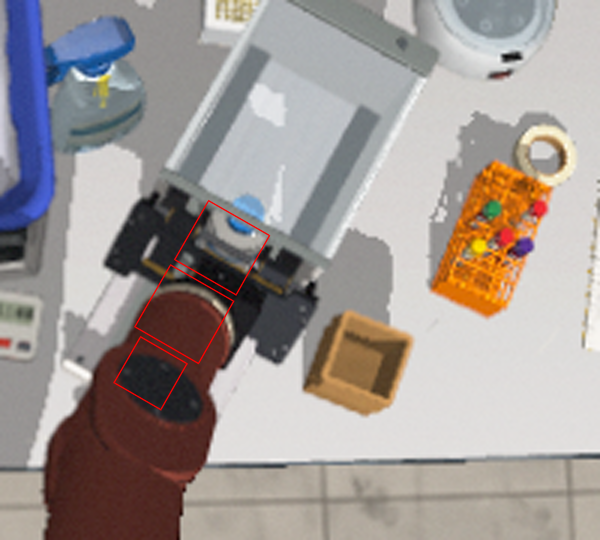

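Call:
apply_moves:
  targets:
    - [0,0.015,0.014,0,0,0]
    - [0,0.03,0.028,0,0,0]
    - [0,0.045,0.042,0,0,0]
    - [0,0.055,0.052,0,0,0]
    - [0,0.055,0.052,0,0,0]

```text
clock: 14.8
ee_pos: [0.6296, -0.3118, 0.059]
orientation: [-2.319, 0.005, 1.025]
ft_force: [0.4, 0.8, -2.2]
width: 0.0583
```

```bash
python3 - <<'E'
from ov import *
st()
snap('wrist','wrist16')
E
```

```text
t 14.8 tcp [ 0.6296 -0.3118  0.059 ] grasp [ 0.6186 -0.3051  0.073 ] bay [ 0.0149 -0.0003  0.073 ] rpy [-132.9    0.3   58.7] w 0.0583 F [ 0.4  0.8 -2.2] q [ 0.39  0.21 -0.09  2.2   1.6   0.18 -0.2 ]
```

View pics/wrist16.png

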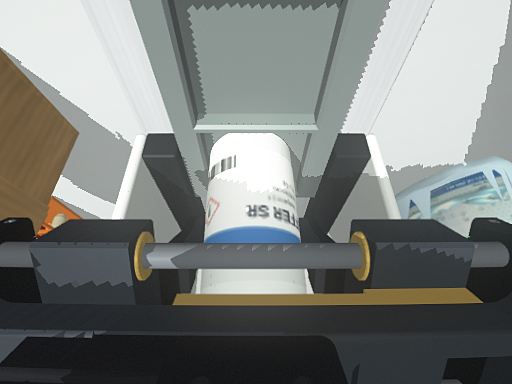

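Call:
apply_moves:
  targets:
    - [0,0.004,0.004,0,0,0]
    - [0,0.007,0.006,0,0,0]
    - [0,0.007,0.006,0,0,0]

```text
clock: 15.15
ee_pos: [0.6309, -0.3126, 0.0592]
orientation: [-2.322, 0.005, 1.025]
ft_force: [-4.4, 1.5, 10.6]
width: 0.0579
```

```bash
python3 - <<'E'
from ov import *
st()
E
```

```text
t 15.15 tcp [ 0.6309 -0.3126  0.0592] grasp [ 0.6199 -0.3058  0.0731] bay [ 0.0165 -0.0003  0.0731] rpy [-133.1    0.3   58.7] w 0.0579 F [-4.4  1.5 10.6] q [ 0.39  0.21 -0.09  2.2   1.63  0.19 -0.23]
```

Call:
apply_moves:
  targets:
    - [0,-0.001,-0.001,0,0,0]
    - [0,-0.001,-0.001,0,0,0]
    - [0,0,0,0,0,0]
    - [0,0,0,0,0,0]
    - [0,0,0,0,0,0]
  claw: -0.68

```text
clock: 15.65
ee_pos: [0.6308, -0.3126, 0.0589]
orientation: [-2.322, 0.005, 1.025]
ft_force: [0.4, -0.1, -0.9]
width: 0.0728
```

```bash
python3 - <<'E'
from ov import *
st()
snap('wrist','wrist17')
R=tilt(58.6,43);b=R.apply([0,-1,0])
g=bay(.016,0,.073)
rows([(g+b*.04,R),(g+b*.075-ex*.02,R),(g+b*.075-ex*.06,R)],True)
E
```

```text
t 15.65 tcp [ 0.6308 -0.3126  0.0589] grasp [ 0.6198 -0.3058  0.0728] bay [ 0.0163 -0.0003  0.0728] rpy [-133.     0.3   58.7] w 0.0728 F [ 0.4 -0.1 -0.9] q [ 0.39  0.21 -0.09  2.2   1.63  0.19 -0.23]
[0.001, -0.161, 0.001, 0.001, 0.003, -0.001] n>=1
[0.001, -0.356, 0.059, 0.001, 0.003, -0.001] n>=2
[0.001, -0.465, 0.176, 0.001, 0.003, -0.001] n>=3
```

View pics/wrist17.png

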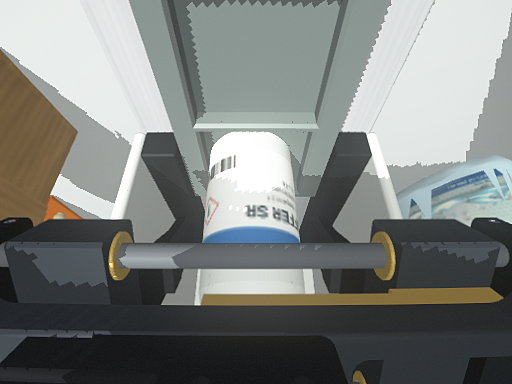

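Call:
apply_moves:
  targets:
    - [0,-0.06,0,0,0,0]
    - [0,-0.16,0,0,0,0]
    - [0,-0.26,0.02,0,0,0]
    - [0,-0.35,0.06,0,0,0]
    - [0,-0.35,0.06,0,0,0]

```text
clock: 16.2
ee_pos: [0.5694, -0.2749, 0.1137]
orientation: [-2.323, 0.005, 1.025]
ft_force: [-0.3, 0.7, -0.6]
width: 0.073
```

```bash
python3 - <<'E'
from ov import *
st()
snap('wrist','wrist18');ov('top','t18',(250,90,450,270),sc=3)
rows([(bay(-.10,.02,.24),tilt(58.6,20)),(bay(-.12,.05,.29),down(58.6))],True)
E
```

```text
t 16.2 tcp [ 0.5694 -0.2749  0.1137] grasp [ 0.5583 -0.2681  0.1276] bay [-0.0557 -0.0002  0.1276] rpy [-133.1    0.3   58.7] w 0.073 F [-0.3  0.7 -0.6] q [ 0.38 -0.02 -0.13  2.32  1.04  0.23  0.33]
[0.079, -0.461, -0.145, 0.257, 0.003, -0.002] n>=3
[0.199, -0.677, -0.202, 0.479, 0.003, -0.002] n>=6
```

View pics/wrist18.png

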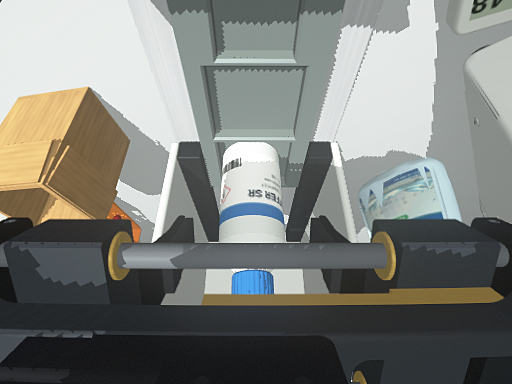

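View pics/t18.png

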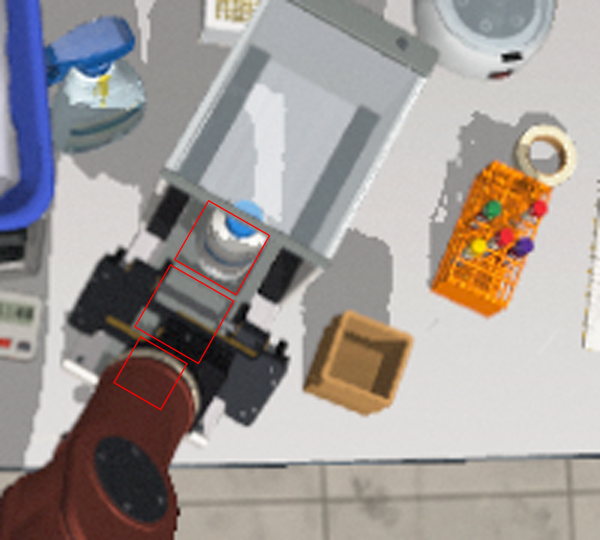

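Call:
apply_moves:
  targets:
    - [0.02,-0.15,-0.04,0.06,0,0]
    - [0.04,-0.3,-0.09,0.13,0,0]
    - [0.06,-0.4,-0.13,0.2,0,0]
    - [0.08,-0.46,-0.145,0.257,0,0]
    - [0.12,-0.54,-0.17,0.34,0,0]
    - [0.16,-0.62,-0.19,0.42,0,0]
    - [0.2,-0.68,-0.2,0.479,0,0]
    - [0.2,-0.68,-0.2,0.479,0,0]
  claw: -1

```text
clock: 17.1
ee_pos: [0.5316, -0.1914, 0.2726]
orientation: [-1.568, 0.005, 1.025]
ft_force: [0.1, -0.4, -2.0]
width: 0.087
```

```bash
python3 - <<'E'
from ov import *
st()
d=snap('top','top19');P=cloud(d)
for v in range(196,236,3): print(v,[ (P[v,u]*1000).round() for u in (140,152,158,178)])
print('tall');cyl(bay(.016,0,0),.04,.1,.03,ns=2)
c=d['img'][180:250,110:270,::-1];cv2.imwrite('pics/t19.png',cv2.resize(c,None,fx=5,fy=5,interpolation=cv2.INTER_CUBIC))
E
```

```text
t 17.1 tcp [ 0.5316 -0.1914  0.2726] grasp [ 0.5317 -0.1913  0.2916] bay [-0.1185  0.0514  0.2916] rpy [-89.8   0.3  58.7] w 0.087 F [ 0.1 -0.4 -2. ] q [ 0.35  0.14 -0.09  1.56  0.02  1.45  1.28]
196 [array([515., 206., 252.]), array([544., 208.,  79.]), array([558., 204.,   3.]), array([557., 143.,  -2.])]
199 [array([506., 205., 255.]), array([535., 207.,  83.]), array([548., 204.,   3.]), array([548., 142.,   0.])]
202 [array([499., 206., 251.]), array([527., 208.,  76.]), array([539., 204.,  -0.]), array([538., 142.,  -0.])]
205 [array([494., 209., 237.]), array([518., 208.,  76.]), array([531., 205.,  -5.]), array([530., 143.,  -8.])]
208 [array([495., 222., 176.]), array([509., 207.,  79.]), array([521., 205.,  -5.]), array([521., 143.,  -5.])]
211 [array([495., 234., 120.]), array([500., 207.,  80.]), array([512., 204.,  -1.]), array([497., 129.,  94.])]
214 [array([494., 246.,  64.]), array([495., 212.,  54.]), array([503., 205.,  -5.]), array([484., 125., 123.])]
217 [array([494., 259.,  -1.]), array([494., 223.,  -6.]), array([492., 202.,   7.]), array([476., 125., 121.])]
220 [array([485., 261.,  -9.]), array([484., 222.,   1.]), array([484., 203.,  -0.]), array([467., 125., 125.])]
223 [array([475., 258.,   3.]), array([475., 223.,  -5.]), array([475., 204.,  -2.]), array([462., 129.,  95.])]
226 [array([466., 259.,  -1.]), array([466., 222.,  -4.]), array([465., 203.,   2.]), array([453., 128.,  99.])]
229 [array([456., 257.,  10.]), array([455., 220.,  11.]), array([457., 204.,  -5.]), array([450., 136.,  44.])]
232 [array([447., 258.,   5.]), array([448., 223.,  -7.]), array([447., 204.,  -5.]), array([446., 142.,  -3.])]
235 [array([439., 260.,  -7.]), array([438., 222.,  -2.]), array([438., 203.,   1.]), array([438., 143., -11.])]
tall
100 [ 0.6212 -0.3065] bay [ 0.0179 -0.0002] z 0.055
98 [ 0.6217 -0.3062] bay [0.0182 0.0003] z 0.085
```

View pics/t19.png

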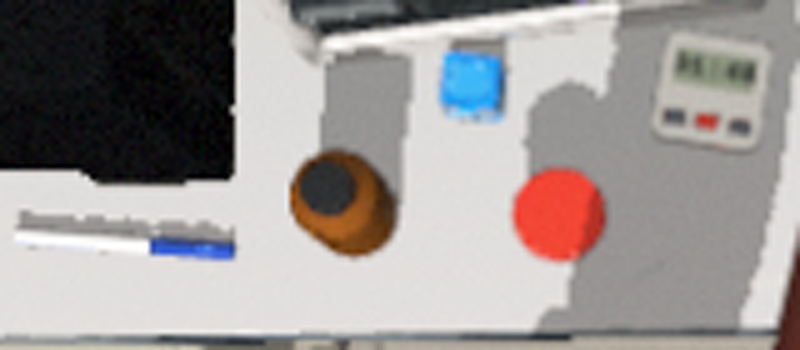

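View pics/top19.png

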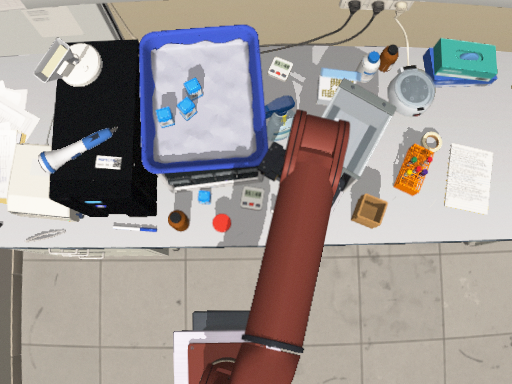

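```bash
python3 - <<'E'
from ov import *
d=snap('top')
f=lambda x,y:(110+(x+.5)/5-.5,180+(y+.5)/5-.5)
print('cap',onplane(d,[f(328,188)],.122),'lid',onplane(d,[f(559,214)],.054))
st()
cyl([.476,.125],.02,.09,.027,'side',ns=2)
rows([((.45,-.10,.30),down(80)),((.44,.0,.30),down(100)),((.425,.05,.30),down(110))])
E
```

```text
cap [[0.47549865 0.13298189 0.122     ]] lid [[0.46697904 0.00660063 0.054     ]]
t 17.25 tcp [ 0.5296 -0.1922  0.2695] grasp [ 0.5297 -0.1921  0.2885] bay [-0.1198  0.0498  0.2885] rpy [-89.9   0.4  58.6] w 0.0867 F [ 0.1 -0.1 -0.7] q [ 0.35  0.14 -0.09  1.57  0.02  1.44  1.28]
133 [0.4759 0.1365] bay [-0.3369  0.3022] z 0.038
151 [0.4766 0.1364] bay [-0.3363  0.3025] z 0.072
[0.148, -0.122, 0.461, -0.001, -0.237, -0.004] n>=3
[0.469, -0.124, 0.703, -0.002, -0.459, -0.004] n>=5
[0.609, -0.124, 0.858, -0.002, -0.57, -0.004] n>=6
```

Call:
apply_moves:
  targets:
    - [0.05,-0.05,0.16,0,-0.08,0]
    - [0.1,-0.12,0.32,0,-0.16,0]
    - [0.148,-0.122,0.46,0,-0.24,0]
    - [0.25,-0.122,0.54,0,-0.31,0]
    - [0.36,-0.122,0.62,0,-0.38,0]
    - [0.47,-0.122,0.7,0,-0.46,0]
    - [0.61,-0.122,0.86,0,-0.57,0]
    - [0.61,-0.122,0.86,0,-0.57,0]

```text
clock: 18.1
ee_pos: [0.4228, 0.0558, 0.2994]
orientation: [-1.567, 0.005, 1.931]
ft_force: [0.8, -0.0, 0.8]
width: 0.0869
```

```bash
python3 - <<'E'
from ov import *
st()
snap('wrist','wrist20')
rows([((.44,.10,.28),down(118)),((.4757,.134,.22),down(120))])
E
```

```text
t 18.1 tcp [0.4228 0.0558 0.2994] grasp [0.4228 0.0559 0.3184] bay [-0.3402  0.2058  0.3184] rpy [-89.8   0.3 110.7] w 0.0869 F [ 0.8 -0.   0.8] q [ 0.14 -0.15 -0.33  1.79 -0.04  1.5   1.75]
[0.153, 0.076, -0.127, -0.003, -0.084, -0.004] n>=2
[0.232, 0.315, -0.309, -0.003, -0.106, -0.003] n>=3
```

View pics/wrist20.png

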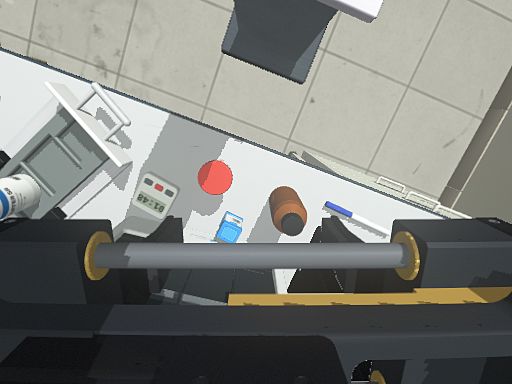

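Call:
apply_moves:
  targets:
    - [0.06,0.03,-0.05,0,-0.04,0]
    - [0.12,0.06,-0.1,0,-0.08,0]
    - [0.16,0.1,-0.15,0,-0.09,0]
    - [0.2,0.18,-0.23,0,-0.1,0]
    - [0.23,0.25,-0.3,0,-0.106,0]
    - [0.23,0.25,-0.3,0,-0.106,0]

```text
clock: 18.75
ee_pos: [0.4735, 0.1344, 0.2324]
orientation: [-1.562, 0.003, 2.095]
ft_force: [-0.5, -0.5, 0.8]
width: 0.0871
```

```bash
cat > capw.py <<'E'
from ov import *
def capw(center,lo,hi,z,name):
    d=snap('wrist',name);im=d['img'][:,:,::-1];hsv=cv2.cvtColor(im,cv2.COLOR_BGR2HSV)
    m=cv2.inRange(hsv,np.array(lo),np.array(hi));u0,v0=proj(d,[center])[0];print('expect',u0.round(),v0.round())
    n,l,s,c=cv2.connectedComponentsWithStats(m)
    for i in range(1,n):
        if s[i,4]>60 and np.hypot(*(c[i]-[u0,v0]))<40:
            k=cv2.findContours((l==i).astype(np.uint8),cv2.RETR_EXTERNAL,cv2.CHAIN_APPROX_NONE)[0][0][:,0]
            P=onplane(d,k,z)[:,:2];print(s[i],c[i].round(1),'circ',cv2.minEnclosingCircle(P.astype(np.float32)))
    return d
E
python3 - <<'E'
from capw import *
st()
d=capw([.4757,.134,.122],(0,0,0),(180,120,75),.122,'wrist21')
E
```

```text
t 18.75 tcp [0.4735 0.1344 0.2324] grasp [0.4736 0.1345 0.2514] bay [-0.3378  0.2993  0.2514] rpy [-8.95e+01  1.00e-01  1.20e+02] w 0.0871 F [-0.5 -0.5  0.8] q [ 0.05  0.02 -0.42  1.76  0.01  1.36  1.72]
expect 251.0 185.0
```

View pics/wrist21.png

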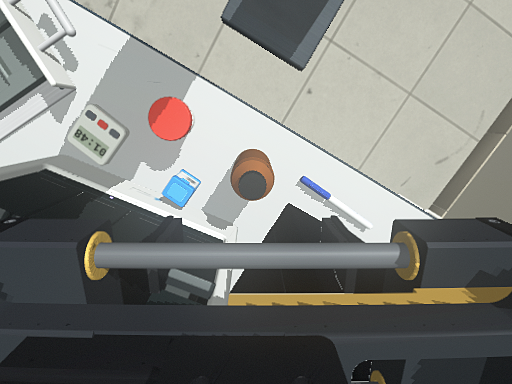

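```bash
python3 - <<'E'
from capw import *
st()
d=snap('wrist');im=d['img'][165:205,230:275];cv2.imwrite('pics/c21.png',cv2.resize(im[:,:,::-1],None,fx=12,fy=12,interpolation=cv2.INTER_CUBIC))
print(onplane(d,[(253,185)],.122))
rows([((.4757,.134,.15),down(120)),((.4757,.134,.095),down(120))])
E
```

```text
t 18.8 tcp [0.4734 0.1335 0.2339] grasp [0.4735 0.1336 0.2529] bay [-0.3375  0.2985  0.2529] rpy [-89.5   0.2 120. ] w 0.0873 F [-1.1 -0.2 -0.4] q [ 0.05  0.02 -0.42  1.76  0.01  1.37  1.72]
[[0.47541455 0.13502828 0.122     ]]
[0.001, 0.34, -0.012, -0.004, -0.001, -0.003] n>=2
[0.002, 0.56, -0.013, -0.004, -0.001, -0.003] n>=3
```

View pics/c21.png

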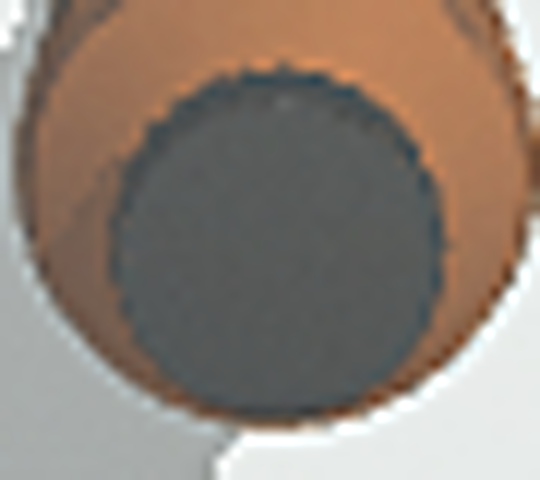

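Call:
apply_moves:
  targets:
    - [0.002,0.12,-0.01,0,0,0]
    - [0.003,0.25,-0.013,0,0,0]
    - [0.003,0.36,-0.013,0,0,0]
    - [0.003,0.46,-0.013,0,0,0]
    - [0.003,0.52,-0.013,0,0,0]
    - [0.003,0.552,-0.013,0,0,0]
    - [0.003,0.552,-0.013,0,0,0]

```text
clock: 19.55
ee_pos: [0.4753, 0.1337, 0.0968]
orientation: [-1.563, 0.004, 2.093]
ft_force: [-0.6, 0.2, 0.2]
width: 0.0869
```

```bash
python3 - <<'E'
from capw import *
st()
snap('wrist','wrist22')
E
```

```text
t 19.55 tcp [0.4753 0.1337 0.0968] grasp [0.4753 0.1339 0.1158] bay [-0.336   0.2997  0.1158] rpy [-89.6   0.2 119.9] w 0.0869 F [-0.6  0.2  0.2] q [ 0.03  0.13 -0.43  1.94  0.07  1.08  1.67]
```

View pics/wrist22.png

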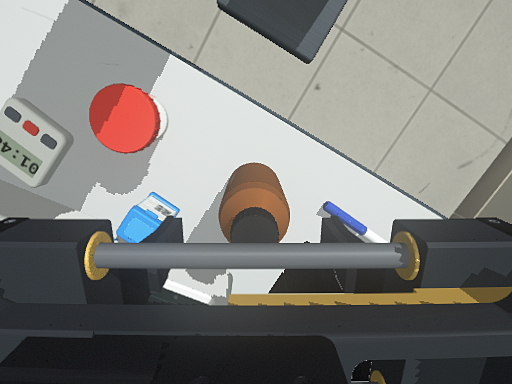

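Centred (cap at about u=253, fingers either side). Close and lift.

Call:
apply_moves:
  targets:
    - [0,0,0,0,0,0]
    - [0,0,0,0,0,0]
    - [0,0,0,0,0,0]
    - [0,0,0,0,0,0]
    - [0,0,0,0,0,0]
    - [0,0,0,0,0,0]
    - [0,0,0,0,0,0]
    - [0,0,0,0,0,0]
  claw: 1
  force: 25

```text
clock: 20.4
ee_pos: [0.4757, 0.134, 0.0976]
orientation: [-1.564, 0.004, 2.093]
ft_force: [0.2, 0.8, -1.0]
width: 0.0306
```

Call:
apply_moves:
  targets:
    - [0,-0.04,0,0,0,0]
    - [0,-0.14,0,0,0,0]
    - [0,-0.28,0,0,0,0]
    - [0,-0.42,0,0,0,0]
    - [0,-0.5,0,0,0,0]
    - [0,-0.5,0,0,0,0]

```text
clock: 21.0
ee_pos: [0.4776, 0.1356, 0.2262]
orientation: [-1.57, 0.006, 2.093]
ft_force: [0.7, -0.5, -1.6]
width: 0.0284
```

```bash
python3 - <<'E'
from capw import *
st()
snap('wrist','wrist23');snap('side','side23')
rows([((.435,.08,.24),down(112)),((.42,0,.25),down(100)),((.44,-.09,.25),down(85))])
E
```

```text
t 21.0 tcp [0.4776 0.1356 0.2262] grasp [0.4776 0.1357 0.2452] bay [-0.335   0.3024  0.2452] rpy [-89.9   0.3 119.9] w 0.0284 F [ 0.7 -0.5 -1.6] q [ 0.05  0.03 -0.42  1.77  0.02  1.34  1.71]
[-0.109, -0.068, 0.252, -0.004, 0.088, -0.003] n>=2
[-0.356, -0.106, 0.464, -0.003, 0.221, -0.004] n>=3
[-0.708, -0.103, 0.574, -0.003, 0.388, -0.004] n>=5
```

View pics/wrist23.png

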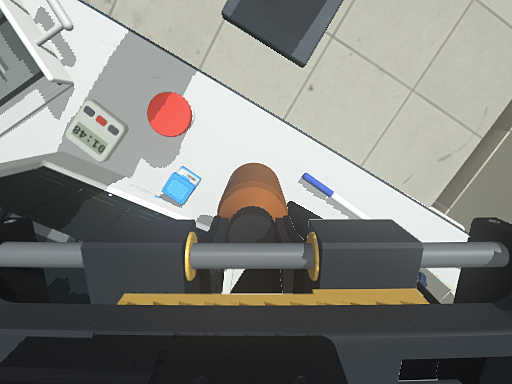

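View pics/side23.png

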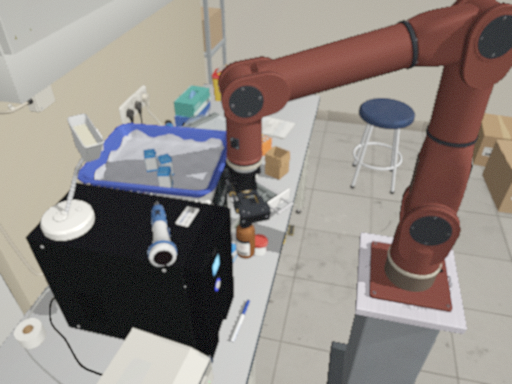

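Call:
apply_moves:
  targets:
    - [-0.04,-0.03,0.09,0,0.03,0]
    - [-0.08,-0.05,0.18,0,0.06,0]
    - [-0.11,-0.07,0.25,0,0.09,0]
    - [-0.2,-0.09,0.33,0,0.14,0]
    - [-0.28,-0.1,0.4,0,0.18,0]
    - [-0.36,-0.1,0.46,0,0.22,0]
    - [-0.48,-0.1,0.51,0,0.28,0]
    - [-0.6,-0.1,0.55,0,0.34,0]
    - [-0.7,-0.1,0.57,0,0.39,0]
    - [-0.7,-0.1,0.57,0,0.39,0]

```text
clock: 22.1
ee_pos: [0.4396, -0.0916, 0.2476]
orientation: [-1.566, 0.008, 1.472]
ft_force: [0.1, 0.5, -1.9]
width: 0.0289
```

```bash
python3 - <<'E'
from capw import *
st()
p=np.array(env.read_state()['ee_pos'])
cyl(p,.15,.22,.027,'side',ns=2)
rows([(bay(-.17,.01,.25),down(65)),(bay(-.11,0,.25),down(58.6)),(bay(-.063,0,.25),down(58.6))])
E
```

```text
t 22.1 tcp [ 0.4396 -0.0916  0.2476] grasp [ 0.4397 -0.0914  0.2666] bay [-0.2491  0.0888  0.2666] rpy [-89.7   0.4  84.3] w 0.0289 F [ 0.1  0.5 -1.9] q [ 0.29 -0.09 -0.18  1.84 -0.01  1.39  1.59]
135 [ 0.4441 -0.0907] bay [-0.2457  0.0918] z 0.167
159 [ 0.4439 -0.0905] bay [-0.2459  0.0918] z 0.202
[-0.43, -0.007, -0.148, -0.002, 0.218, -0.005] n>=3
[-0.571, -0.007, -0.346, -0.002, 0.289, -0.005] n>=4
[-0.654, -0.007, -0.515, -0.002, 0.289, -0.005] n>=5
```

Call:
apply_moves:
  targets:
    - [-0.14,0,-0.05,0,0.07,0]
    - [-0.28,0,-0.1,0,0.14,0]
    - [-0.43,0,-0.15,0,0.22,0]
    - [-0.5,0,-0.25,0,0.25,0]
    - [-0.57,0,-0.35,0,0.29,0]
    - [-0.61,0,-0.43,0,0.29,0]
    - [-0.65,0,-0.515,0,0.29,0]
    - [-0.65,0,-0.515,0,0.29,0]
    - [-0.65,0,-0.515,0,0.29,0]

```text
clock: 23.05
ee_pos: [0.552, -0.2623, 0.2469]
orientation: [-1.567, 0.008, 1.022]
ft_force: [0.0, 1.0, -1.3]
width: 0.0287
```

```bash
python3 - <<'E'
from capw import *
st()
p=np.array(env.read_state()['ee_pos'])
cyl(p,.15,.22,.027,'side',ns=2)
print('tall');cyl(bay(.016,0,0),.04,.1,.03,ns=2)
ov('wrist','w24',(130,0,390,200));ov('side','s24',(190,60,350,260))
E
```

```text
t 23.05 tcp [ 0.552  -0.2623  0.2469] grasp [ 0.5522 -0.2622  0.2659] bay [-0.0641  0.0017  0.2659] rpy [-89.8   0.5  58.6] w 0.0287 F [ 0.   1.  -1.3] q [ 0.4   0.24 -0.04  1.49  0.02  1.42  1.38]
126 [ 0.5521 -0.2604] bay [-0.0651  0.0032] z 0.167
139 [ 0.5532 -0.2615] bay [-0.0636  0.0028] z 0.202
tall
101 [ 0.621  -0.3058] bay [0.0174 0.0003] z 0.055
100 [ 0.6212 -0.3056] bay [0.0174 0.0005] z 0.085
```

View pics/w24.png

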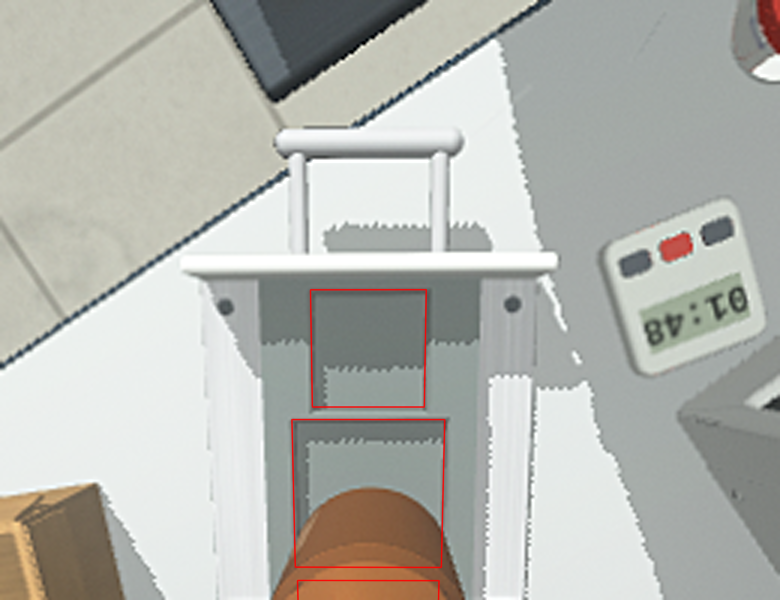

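View pics/s24.png

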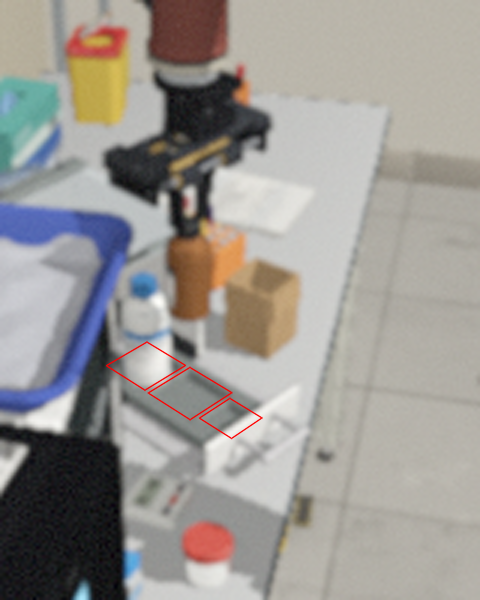

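Call:
apply_moves:
  targets:
    - [-0.004,0.1,0,0,0,0]
    - [-0.006,0.22,0,0,0,0]
    - [-0.006,0.34,0,0,0,0]
    - [-0.006,0.42,0,0,0,0]
    - [-0.006,0.48,0,0,0,0]
    - [-0.006,0.52,0,0,0,0]
    - [-0.006,0.54,0,0,0,0]
    - [-0.006,0.54,0,0,0,0]

```text
clock: 24.05
ee_pos: [0.5503, -0.2648, 0.1134]
orientation: [-1.569, 0.008, 1.022]
ft_force: [0.3, 0.3, -2.0]
width: 0.0288
```

```bash
python3 - <<'E'
from capw import *
st()
cyl(bay(-.063,0,0),.03,.09,.027,'side',ns=2)
ov('wrist','w25',(130,0,390,200));
E
```

```text
t 24.05 tcp [ 0.5503 -0.2648  0.1134] grasp [ 0.5504 -0.2647  0.1324] bay [-0.0643 -0.0014  0.1324] rpy [-89.9   0.5  58.5] w 0.0288 F [ 0.3  0.3 -2. ] q [ 0.41  0.32 -0.05  1.67  0.02  1.16  1.38]
89 [ 0.5533 -0.264 ] bay [-0.0622  0.0007] z 0.045
94 [ 0.5532 -0.265 ] bay [-0.0618 -0.0002] z 0.075
```

View pics/w25.png

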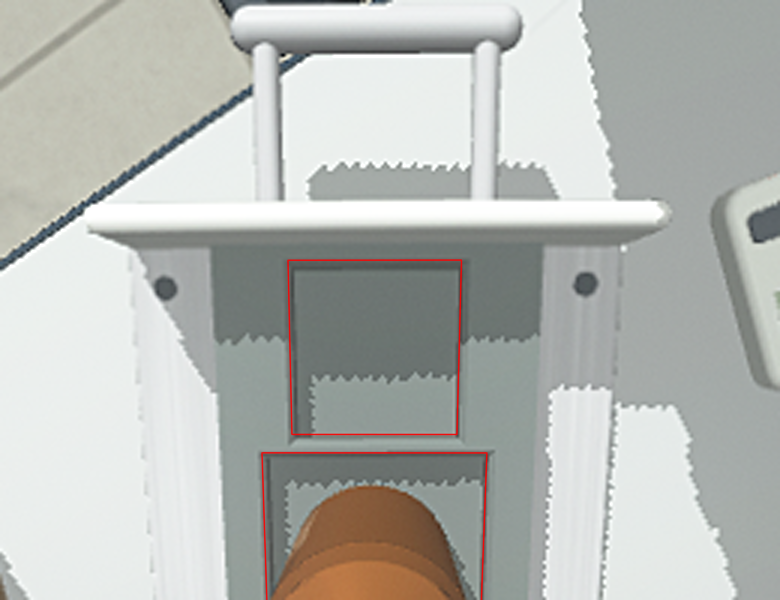

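Call:
apply_moves:
  targets:
    - [0,0.01,0,0,0,0]
    - [0,0.018,0,0,0,0]
    - [0,0.025,0,0,0,0]
    - [0,0.027,0,0,0,0]

```text
clock: 24.55
ee_pos: [0.551, -0.2651, 0.1077]
orientation: [-1.571, 0.008, 1.022]
ft_force: [0.2, -0.3, 1.1]
width: 0.0289
```

```bash
python3 - <<'E'
from capw import *
st()
E
```

```text
t 24.55 tcp [ 0.551  -0.2651  0.1077] grasp [ 0.5511 -0.265   0.1267] bay [-0.0635 -0.0013  0.1267] rpy [-90.    0.4  58.5] w 0.0289 F [ 0.2 -0.3  1.1] q [ 0.41  0.32 -0.05  1.67  0.02  1.15  1.38]
```

Call:
apply_moves:
  targets:
    - [0,0,0,0,0,0]
    - [0,0,0,0,0,0]
    - [0,0,0,0,0,0]
    - [0,0,0,0,0,0]
    - [0,0,0,0,0,0]
    - [0,-0.1,0,0,0,0]
    - [0,-0.25,0,0,0,0]
    - [0,-0.4,0,0,0,0]
    - [0,-0.6,0,0,0,0]
    - [0,-0.6,0,0,0,0]
  claw: -1

```text
clock: 25.55
ee_pos: [0.5543, -0.2652, 0.2655]
orientation: [-1.582, 0.006, 1.021]
ft_force: [1.5, -1.0, -0.3]
width: 0.0868
```

```bash
python3 - <<'E'
from capw import *
st()
cyl(bay(-.063,0,0),.03,.09,.027,'side',ns=2)
print('tall');cyl(bay(.016,0,0),.04,.1,.03,ns=2)
snap('wrist','wrist26')
rows([(bay(-.18,.03,.26),down(75)),((.445,-.08,.26),down(90)),((.435,0,.24),down(105))])
E
```

```text
t 25.55 tcp [ 0.5543 -0.2652  0.2655] grasp [ 0.5542 -0.265   0.2845] bay [-0.0609  0.0004  0.2845] rpy [-90.7   0.3  58.5] w 0.0868 F [ 1.5 -1.  -0.3] q [ 0.4   0.23 -0.04  1.46  0.02  1.44  1.38]
97 [ 0.5541 -0.2644] bay [-0.0612  0.0008] z 0.045
99 [ 0.5544 -0.2648] bay [-0.0608  0.0006] z 0.075
tall
95 [ 0.6216 -0.3061] bay [0.0181 0.0004] z 0.055
103 [ 0.6215 -0.3057] bay [0.0178 0.0007] z 0.085
[0.121, -0.011, 0.465, -0.0, -0.183, -0.005] n>=3
[0.406, -0.014, 0.748, -0.001, -0.35, -0.005] n>=5
[0.658, 0.064, 0.949, -0.002, -0.516, -0.005] n>=6
```

View pics/wrist26.png

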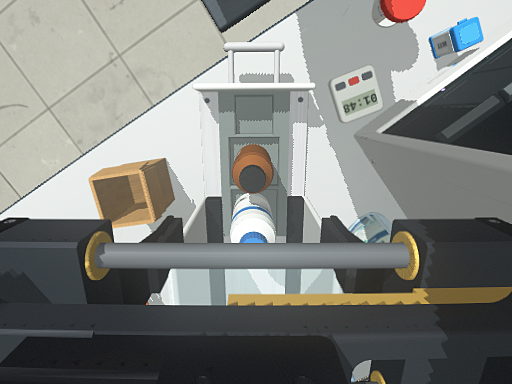

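Call:
apply_moves:
  targets:
    - [0.04,0,0.16,0,-0.06,0]
    - [0.08,0,0.32,0,-0.12,0]
    - [0.12,0,0.46,0,-0.18,0]
    - [0.22,0,0.56,0,-0.24,0]
    - [0.32,0,0.66,0,-0.3,0]
    - [0.41,0.02,0.75,0,-0.35,0]
    - [0.5,0.04,0.82,0,-0.4,0]
    - [0.6,0.06,0.9,0,-0.4,0]
    - [0.66,0.065,0.93,0,-0.4,0]
    - [0.66,0.065,0.93,0,-0.4,0]

```text
clock: 26.7
ee_pos: [0.4387, 0.0006, 0.2385]
orientation: [-1.565, 0.006, 1.655]
ft_force: [0.3, -0.8, 1.1]
width: 0.0868
```

```bash
python3 - <<'E'
from capw import *
st()
d=snap('wrist','wrist27');im=d['img'][:,:,::-1];hsv=cv2.cvtColor(im,cv2.COLOR_BGR2HSV)
m=cv2.inRange(hsv,np.array((0,120,90)),np.array((12,255,255)))|cv2.inRange(hsv,np.array((170,120,90)),np.array((180,255,255)))
n,l,s,c=cv2.connectedComponentsWithStats(m)
for i in range(1,n):
    if s[i,4]>300:
        k=max(cv2.findContours((l==i).astype(np.uint8),cv2.RETR_EXTERNAL,cv2.CHAIN_APPROX_NONE)[0],key=len)[:,0]
        print(s[i],'circ',cv2.minEnclosingCircle(onplane(d,k,.054)[:,:2].astype(np.float32)))
E
```

```text
t 26.7 tcp [0.4387 0.0006 0.2385] grasp [0.4388 0.0007 0.2575] bay [-0.2978  0.167   0.2575] rpy [-89.7   0.4  94.8] w 0.0868 F [ 0.3 -0.8  1.1] q [ 0.22 -0.1  -0.3   1.87 -0.02  1.38  1.58]
[ 237  171   40   39 1194] circ ((0.4667086899280548, 0.007871903479099274), 0.027782589197158813)
```

View pics/wrist27.png

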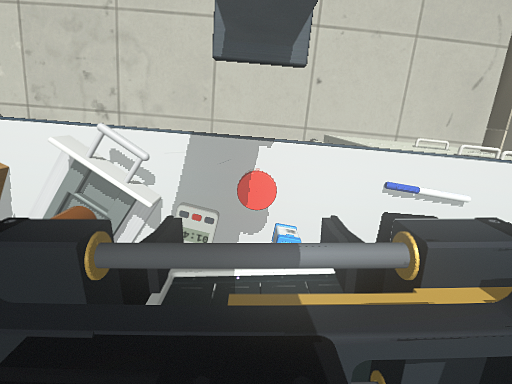

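```bash
python3 - <<'E'
from capw import *
rows([((.4667,.0075,.15),down(95)),((.4667,.0075,.029),down(95))])
E
```

```text
[0.028, 0.354, -0.116, -0.004, -0.003, -0.004] n>=2
[0.031, 0.838, -0.119, -0.004, -0.003, -0.004] n>=5
```

Call:
apply_moves:
  targets:
    - [0.01,0.12,-0.04,0,0,0]
    - [0.02,0.24,-0.08,0,0,0]
    - [0.03,0.36,-0.117,0,0,0]
    - [0.03,0.5,-0.118,0,0,0]
    - [0.03,0.62,-0.119,0,0,0]
    - [0.03,0.72,-0.119,0,0,0]
    - [0.031,0.8,-0.119,0,0,0]
    - [0.031,0.835,-0.119,0,0,0]
    - [0.031,0.835,-0.119,0,0,0]

```text
clock: 27.65
ee_pos: [0.4658, 0.0067, 0.0286]
orientation: [-1.562, 0.007, 1.652]
ft_force: [-0.2, 0.3, 0.4]
width: 0.0869
```

```bash
python3 - <<'E'
from capw import *
st()
snap('wrist','wrist28')
E
```

```text
t 27.65 tcp [0.4658 0.0067 0.0286] grasp [0.466  0.0068 0.0476] bay [-0.2778  0.1864  0.0476] rpy [-89.5   0.4  94.7] w 0.0869 F [-0.2  0.3  0.4] q [ 0.19  0.16 -0.32  2.07  0.07  0.93  1.48]
```

View pics/wrist28.png

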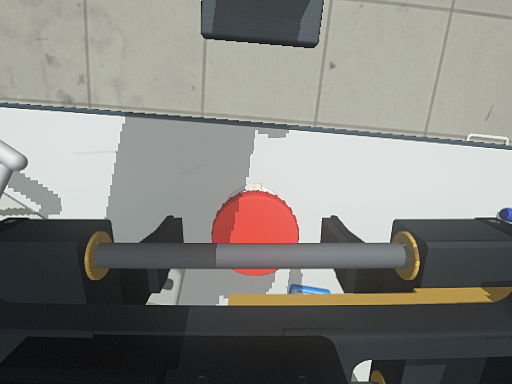

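Call:
apply_moves:
  targets:
    - [0,0,0,0,0,0]
    - [0,0,0,0,0,0]
    - [0,0,0,0,0,0]
    - [0,0,0,0,0,0]
    - [0,0,0,0,0,0]
    - [0,0,0,0,0,0]
  claw: 1
  force: 15

```text
clock: 28.3
ee_pos: [0.4667, 0.0069, 0.0298]
orientation: [-1.564, 0.007, 1.652]
ft_force: [0.0, 0.6, 1.3]
width: 0.0507
```

Call:
apply_moves:
  targets:
    - [0,-0.05,0,0,0,0]
    - [0,-0.2,0,0,0,0]
    - [0,-0.38,0,0,0,0]
    - [0,-0.56,0,0,0,0]
    - [0,-0.6,0,0,0,0]
    - [0,-0.6,0,0,0,0]

```text
clock: 28.9
ee_pos: [0.4689, 0.0081, 0.1822]
orientation: [-1.569, 0.007, 1.652]
ft_force: [-0.7, -0.1, -0.9]
width: 0.0511
```

```bash
python3 - <<'E'
from capw import *
st()
snap('wrist','wrist29')
rows([((.43,-.06,.20),down(80)),(bay(-.22,.02,.20),down(62)),(bay(-.134,0,.18),down(58.6))])
E
```

```text
t 28.9 tcp [0.4689 0.0081 0.1822] grasp [0.4689 0.0083 0.2012] bay [-0.2761  0.1892  0.2012] rpy [-89.9   0.4  94.7] w 0.0511 F [-0.7 -0.1 -0.9] q [ 0.2  -0.01 -0.32  1.9   0.01  1.25  1.54]
[-0.259, -0.077, 0.173, -0.003, 0.163, -0.005] n>=2
[-0.679, -0.073, 0.213, -0.002, 0.363, -0.005] n>=4
[-0.945, 0.007, -0.019, -0.002, 0.401, -0.005] n>=5
```

View pics/wrist29.png

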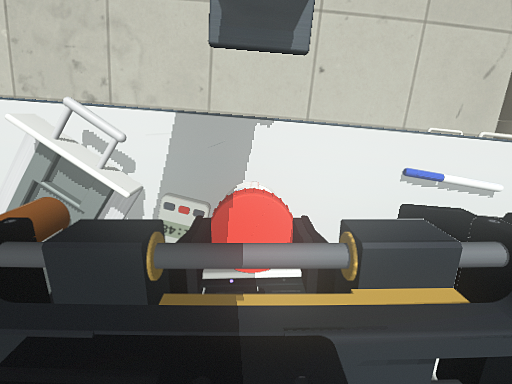

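```bash
cat > lid.py <<'E'
from capw import *
def lid(zt):
    s=env.read_state();d=snap('wrist');im=d['img'][:,:,::-1];hsv=cv2.cvtColor(im,cv2.COLOR_BGR2HSV)
    m=cv2.inRange(hsv,np.array((0,120,60)),np.array((12,255,255)))|cv2.inRange(hsv,np.array((170,120,60)),np.array((180,255,255)))
    n,l,st_,c=cv2.connectedComponentsWithStats(m);i=1+np.argmax(st_[1:,4])
    k=max(cv2.findContours((l==i).astype(np.uint8),cv2.RETR_EXTERNAL,cv2.CHAIN_APPROX_NONE)[0],key=len)[:,0]
    k=k[(k[:,1]<237)&(k[:,1]>195)]
    P=onplane(d,k,zt)[:,:2]
    f=least_squares(lambda c:np.hypot(P[:,0]-c[0],P[:,1]-c[1])-.0275,P.mean(0),loss='soft_l1',f_scale=.001).x
    R=Ro.from_euler('xyz',d['state']['orientation']);t=R.inv().apply(np.r_[f,zt]-d['state']['ee_pos'])
    print('lid world',f.round(4),'bay',tobay(np.r_[f,0])[:2].round(4),'tool',t.round(4),'res',np.std(np.hypot(P[:,0]-f[0],P[:,1]-f[1])).round(4),len(P))
E
python3 - <<'E'
from lid import *
st();lid(.2076)
s=env.read_state();cyl(s['ee_pos'],.16,.20,.025,'side',ns=2)
E
```

```text
t 28.95 tcp [0.4678 0.008  0.1802] grasp [0.4679 0.0081 0.1992] bay [-0.2769  0.1885  0.1992] rpy [-89.7   0.4  94.7] w 0.0508 F [ 0.6  0.4 -0.1] q [ 0.2  -0.   -0.32  1.9   0.01  1.25  1.54]
lid world [0.4679 0.0074] bay [-0.2764  0.1879] tool [-0.0008 -0.0274  0.    ] res 0.0014 91
77 [0.4698 0.0062] bay [-0.2742  0.1878] z 0.17
57 [0.4692 0.0095] bay [-0.2765  0.1903] z 0.19
```

Call:
apply_moves:
  targets:
    - [-0.09,-0.03,0.06,0,0.06,0]
    - [-0.18,-0.06,0.12,0,0.11,0]
    - [-0.26,-0.077,0.173,0,0.163,0]
    - [-0.4,-0.077,0.19,0,0.23,0]
    - [-0.54,-0.077,0.2,0,0.3,0]
    - [-0.68,-0.073,0.21,0,0.363,0]
    - [-0.76,-0.05,0.14,0,0.38,0]
    - [-0.85,-0.03,0.07,0,0.39,0]
    - [-0.945,0,-0.01,0,0.4,0]
    - [-0.945,0,-0.01,0,0.4,0]
    - [-0.945,0,-0.01,0,0.4,0]

```text
clock: 30.15
ee_pos: [0.4874, -0.227, 0.1776]
orientation: [-1.563, 0.011, 1.024]
ft_force: [-1.3, 0.0, -0.8]
width: 0.0509
```

```bash
python3 - <<'E'
from lid import *
st()
z=env.read_state()['ee_pos'][2];lid(z+.019+.0064)
ov('wrist','w30',(130,0,390,250),sc=3)
rows([(bay(-.133,0,.12),down(58.6)),(bay(-.133,0,.06),down(58.6))],True)
E
```

```text
t 30.15 tcp [ 0.4874 -0.227   0.1776] grasp [ 0.4876 -0.2269  0.1966] bay [-0.1376 -0.0018  0.1966] rpy [-89.6   0.6  58.7] w 0.0509 F [-1.3  0.  -0.8] q [ 0.43  0.13 -0.09  1.76  0.02  1.26  1.36]
lid world [ 0.4881 -0.2276] bay [-0.1368 -0.0022] tool [-0.0005 -0.0254 -0.0008] res 0.0012 92
[0.009, 0.312, -0.021, -0.003, 0.001, -0.007] n>=2
[0.012, 0.552, -0.022, -0.003, 0.001, -0.007] n>=3
```

View pics/w30.png

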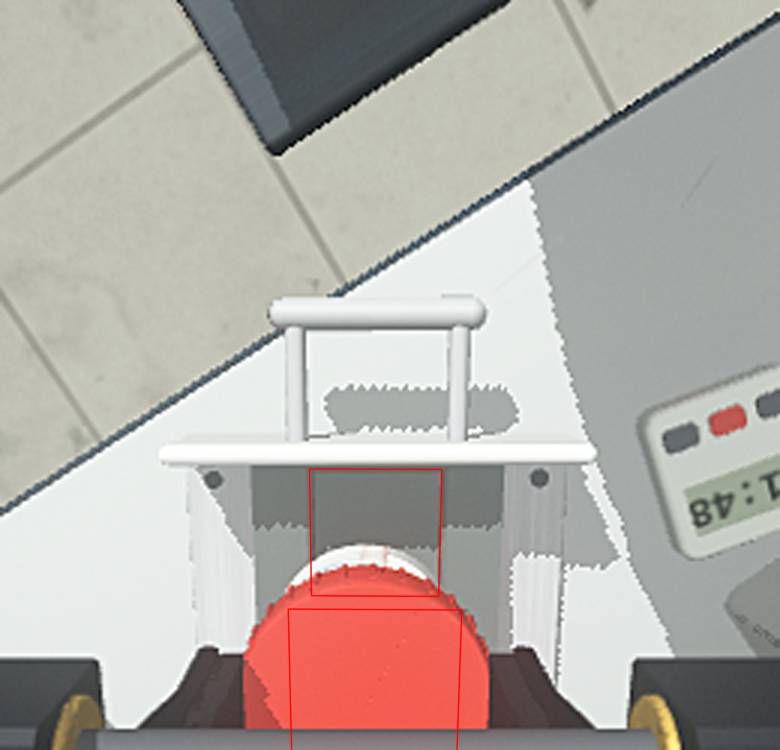

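Call:
apply_moves:
  targets:
    - [0.004,0.1,-0.01,0,0,-0.007]
    - [0.007,0.2,-0.02,0,0,-0.007]
    - [0.009,0.3,-0.022,0,0,-0.007]
    - [0.011,0.4,-0.022,0,0,-0.007]
    - [0.012,0.47,-0.022,0,0,-0.007]
    - [0.013,0.492,-0.022,0,0,-0.007]
    - [0.013,0.492,-0.022,0,0,-0.007]

```text
clock: 30.95
ee_pos: [0.4922, -0.2266, 0.0557]
orientation: [-1.564, -0.0, 1.026]
ft_force: [-0.4, -0.3, -0.2]
width: 0.0507
```

```bash
python3 - <<'E'
from lid import *
st()
z=env.read_state()['ee_pos'][2];lid(z+.019+.0064)
d=snap('wrist')
ov('wrist','w31',(130,0,390,250),sc=3)
print('short');cyl(bay(-.063,0,0),.03,.09,.027,'side',ns=2)
rows([(bay(-.133,0.0005,.0575),down(58.6))],True)
E
```

```text
t 30.95 tcp [ 0.4922 -0.2266  0.0557] grasp [ 0.4923 -0.2267  0.0747] bay [-0.1337  0.0008  0.0747] rpy [-89.6  -0.   58.8] w 0.0507 F [-0.4 -0.3 -0.2] q [ 0.43  0.25 -0.09  1.89  0.02  1.01  1.36]
lid world [ 0.4926 -0.2275] bay [-0.133   0.0002] tool [-0.0005 -0.0254 -0.0007] res 0.0012 90
short
83 [ 0.5541 -0.2643] bay [-0.0613  0.0008] z 0.045
43 [ 0.5521 -0.2631] bay [-0.0637  0.0009] z 0.075
[-0.001, 0.075, 0.003, -0.002, 0.001, 0.0] n>=1
```

View pics/w31.png

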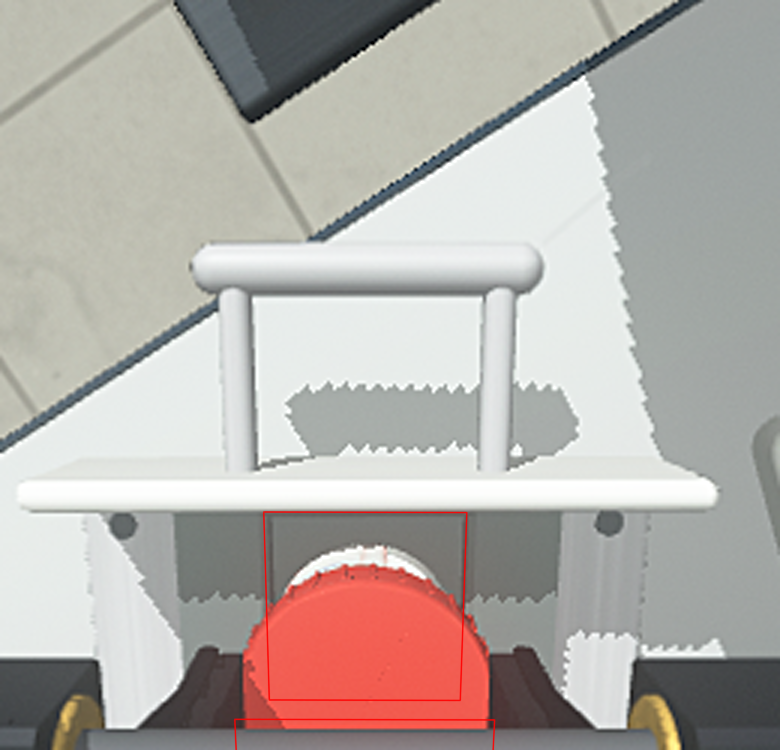

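Call:
apply_moves:
  targets:
    - [-0.001,0.015,0.001,0,0,0]
    - [-0.001,0.03,0.002,0,0,0]
    - [-0.001,0.045,0.002,0,0,0]
    - [-0.001,0.058,0.002,0,0,0]
    - [-0.001,0.062,0.002,0,0,0]

```text
clock: 31.65
ee_pos: [0.4926, -0.2273, 0.0411]
orientation: [-1.567, -0.0, 1.025]
ft_force: [-0.3, 0.2, -0.8]
width: 0.0509
```

```bash
python3 - <<'E'
from lid import *
st()
ov('wrist','w32',(130,0,390,250),sc=3)
z=env.read_state()['ee_pos'][2];lid(z+.019+.0064)
E
```

```text
t 31.65 tcp [ 0.4926 -0.2273  0.0411] grasp [ 0.4926 -0.2274  0.0601] bay [-0.133   0.0004  0.0601] rpy [-89.8  -0.   58.7] w 0.0509 F [-0.3  0.2 -0.8] q [ 0.43  0.27 -0.09  1.9   0.03  0.98  1.35]
lid world [ 0.493  -0.2281] bay [-1.323e-01 -1.000e-04] tool [-0.0005 -0.0254 -0.0007] res 0.0012 90
```

View pics/w32.png

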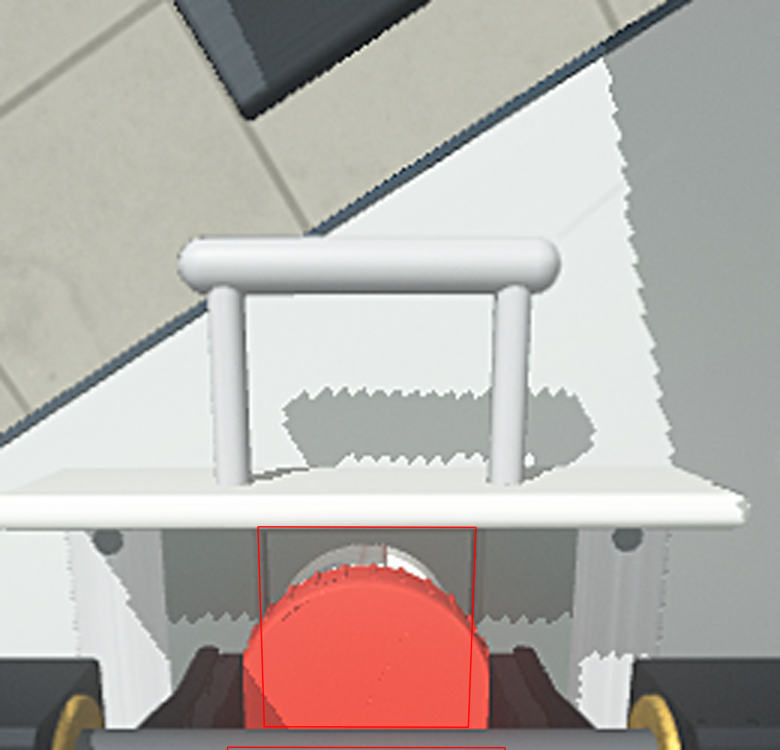

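Call:
apply_moves:
  targets:
    - [0,0.005,0,0,0,0]
    - [0,0.01,0,0,0,0]
    - [0,0.01,0,0,0,0]

```text
clock: 32.05
ee_pos: [0.4934, -0.2275, 0.0398]
orientation: [-1.568, -0.001, 1.025]
ft_force: [-1.3, 0.8, 6.2]
width: 0.0505
```

```bash
python3 - <<'E'
from lid import *
st()
E
```

```text
t 32.05 tcp [ 0.4934 -0.2275  0.0398] grasp [ 0.4934 -0.2276  0.0588] bay [-0.1323  0.0006  0.0588] rpy [-89.8  -0.   58.7] w 0.0505 F [-1.3  0.8  6.2] q [ 0.43  0.27 -0.09  1.9   0.03  0.98  1.35]
```

Call:
apply_moves:
  targets:
    - [0,-0.003,0,0,0,0]
    - [0,-0.003,0,0,0,0]
    - [0,-0.003,0,0,0,0]
    - [0,-0.003,0,0,0,0]
    - [0,-0.003,0,0,0,0]
    - [0,-0.1,0,0,0,0]
    - [0,-0.25,0,0,0,0]
    - [0,-0.45,0.05,0,0,0]
    - [0,-0.65,0.1,0,0,0]
    - [0,-0.65,0.1,0,0,0]
  claw: -1

```text
clock: 33.05
ee_pos: [0.4746, -0.2155, 0.2091]
orientation: [-1.578, -0.002, 1.025]
ft_force: [1.7, -0.2, 0.2]
width: 0.0872
```

```bash
python3 - <<'E'
from lid import *
st()
print('short');cyl(bay(-.063,0,0),.03,.09,.027,'side',ns=2)
print('tall');cyl(bay(.016,0,0),.04,.1,.03,ns=2)
ov('wrist','w33',(130,0,390,200));ov('side','s33',(190,60,350,260))
R=Ro
E
```

```text
t 33.05 tcp [ 0.4746 -0.2155  0.2091] grasp [ 0.4745 -0.2155  0.2281] bay [-0.1548  0.0011  0.2281] rpy [-90.4  -0.1  58.7] w 0.0872 F [ 1.7 -0.2  0.2] q [ 0.43  0.07 -0.09  1.77  0.01  1.3   1.36]
short
90 [ 0.5541 -0.2642] bay [-0.0614  0.001 ] z 0.045
104 [ 0.5537 -0.2644] bay [-0.0616  0.0005] z 0.075
tall
91 [ 0.6216 -0.3056] bay [0.0178 0.0008] z 0.055
101 [ 0.622  -0.3055] bay [0.0181 0.0011] z 0.085
```

View pics/w33.png

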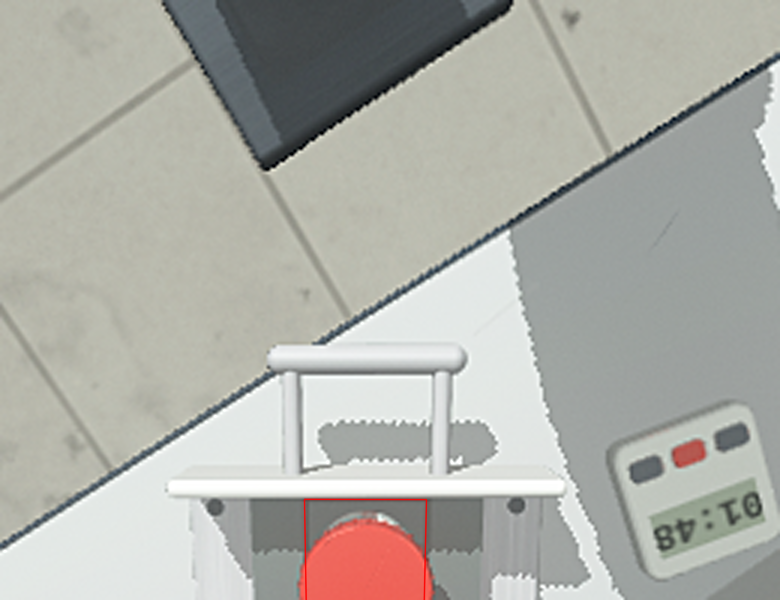

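View pics/s33.png

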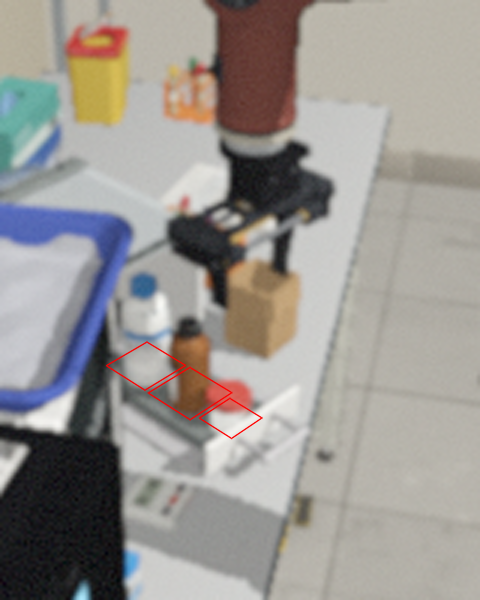

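```bash
python3 - <<'E'
from lid import *
rows([(bay(-.252,0,.15),tilt(58.6,-6)),(bay(-.252,0,.06),tilt(58.6,-6)),(bay(-.252,0,.024),tilt(58.6,-6))])
E
```

```text
[-0.0, 0.206, 0.378, 0.064, 0.001, 0.0] n>=3
[-0.0, 0.566, 0.376, 0.064, 0.001, 0.0] n>=4
[-0.001, 0.71, 0.375, 0.064, 0.001, 0.0] n>=5
```

Call:
apply_moves:
  targets:
    - [0,0.05,0.12,0.02,0,0]
    - [0,0.08,0.25,0.04,0,0]
    - [0,0.1,0.38,0.064,0,0]
    - [0,0.15,0.38,0.064,0,0]
    - [0,0.2,0.38,0.064,0,0]
    - [0,0.2,0.38,0.064,0,0]
    - [0,0.2,0.38,0.064,0,0]
  claw: 1
  force: 20

```text
clock: 33.95
ee_pos: [0.3906, -0.1655, 0.1509]
orientation: [-1.465, -0.0, 1.025]
ft_force: [0.2, 0.4, 0.2]
width: 0.0385
```

```bash
python3 - <<'E'
from lid import *
st();print(tobay(env.read_state()['ee_pos']))
snap('wrist','wrist34')
rows([(bay(-.252,0,.06),tilt(58.6,-6)),(bay(-.252,0,.024),tilt(58.6,-6))])
E
```

```text
t 33.95 tcp [ 0.3906 -0.1655  0.1509] grasp [ 0.3923 -0.1666  0.1698] bay [-0.2504 -0.      0.1698] rpy [-83.9  -0.   58.7] w 0.0385 F [0.2 0.4 0.2] q [ 0.43  0.   -0.11  1.96 -0.03  1.28  1.35]
[-2.52383391e-01 -1.40322978e-05  1.50894930e-01]
[-0.0, 0.363, -0.039, -0.0, 0.001, 0.0] n>=2
[-0.001, 0.507, -0.054, -0.0, 0.001, 0.0] n>=3
```

View pics/wrist34.png

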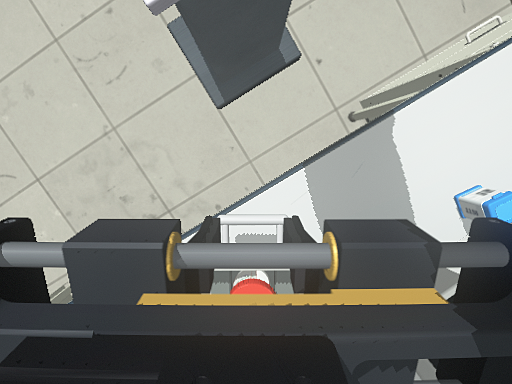

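Call:
apply_moves:
  targets:
    - [0,0,0,0,0,0]
    - [0,0,0,0,0,0]
    - [0,0.12,-0.012,0,0,0]
    - [0,0.24,-0.025,0,0,0]
    - [0,0.36,-0.039,0,0,0]
    - [0,0.44,-0.048,0,0,0]
    - [0,0.5,-0.054,0,0,0]
    - [0,0.5,-0.054,0,0,0]

```text
clock: 34.8
ee_pos: [0.39, -0.1653, 0.0242]
orientation: [-1.463, 0.0, 1.025]
ft_force: [0.1, 0.3, 0.4]
width: 0.0
```

```bash
python3 - <<'E'
from lid import *
st();print(tobay(env.read_state()['ee_pos']))
ov('side','s35',(190,60,350,260));ov('wrist','w35',(130,100,390,300))
R=tilt(58.6,-6)
rows([(bay(-.22,0,.026),R),(bay(-.15,0,.026),R),(bay(-.075,0,.026),R)])
E
```

```text
t 34.8 tcp [ 0.39   -0.1653  0.0242] grasp [ 0.3917 -0.1663  0.0431] bay [-2.51e-01 -1.00e-04  4.31e-02] rpy [-83.8   0.   58.7] w 0.0 F [0.1 0.3 0.4] q [ 0.42  0.15 -0.11  2.09 -0.01  1.01  1.34]
[-2.53039870e-01 -1.01107564e-04  2.42271091e-02]
[-0.001, -0.013, -0.125, -0.0, 0.001, 0.0] n>=1
[-0.002, -0.042, -0.404, -0.0, 0.001, 0.0] n>=3
[-0.002, -0.073, -0.702, -0.0, 0.001, 0.0] n>=4
```

View pics/s35.png

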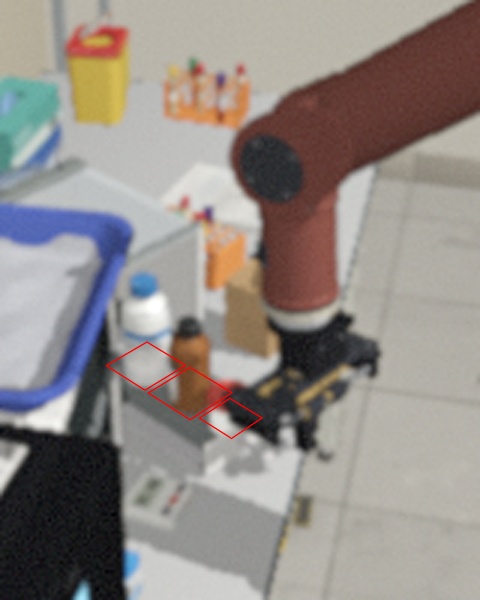

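View pics/w35.png

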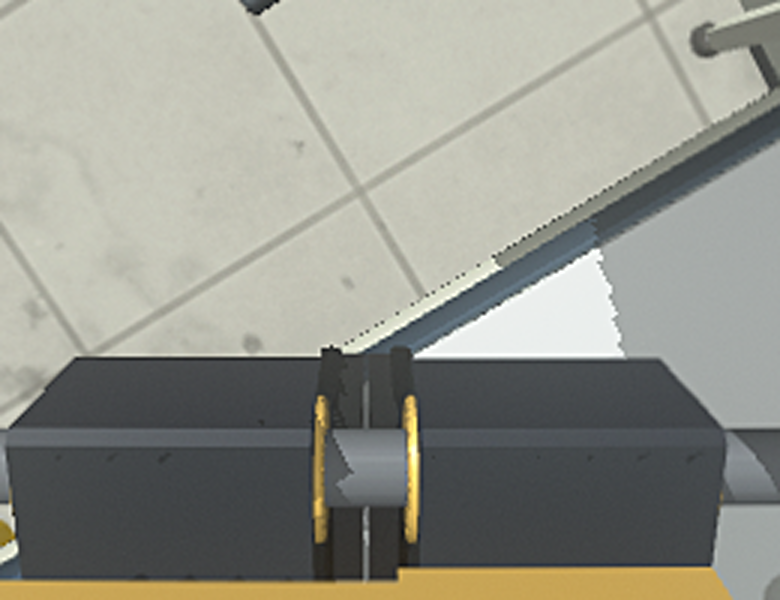

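Call:
apply_moves:
  targets:
    - [0,-0.002,-0.02,0,0,0]
    - [0,-0.004,-0.04,0,0,0]
    - [0,-0.006,-0.06,0,0,0]
    - [0,-0.008,-0.08,0,0,0]
    - [0,-0.01,-0.1,0,0,0]
    - [0,-0.012,-0.12,0,0,0]
    - [0,-0.014,-0.14,0,0,0]
    - [0,-0.017,-0.165,0,0,0]
    - [0,-0.019,-0.19,0,0,0]
    - [0,-0.022,-0.215,0,0,0]

```text
clock: 35.9
ee_pos: [0.4381, -0.1941, 0.0259]
orientation: [-1.466, -0.001, 1.025]
ft_force: [-0.2, 0.3, 0.2]
width: 0.0004
```

```bash
python3 - <<'E'
from lid import *
st();print(tobay(env.read_state()['ee_pos']))
print('tall');cyl(bay(.04,0,0),.04,.1,.03,ns=2)
ov('side','s36',(190,60,350,260))
R=tilt(58.6,-6)
rows([(bay(-.15,0,.026),R),(bay(-.075,0,.026),R)])
E
```

```text
t 35.9 tcp [ 0.4381 -0.1941  0.0259] grasp [ 0.4398 -0.1952  0.0448] bay [-0.1949  0.0003  0.0448] rpy [-84.   -0.   58.7] w 0.0004 F [-0.2  0.3  0.2] q [ 0.43  0.25 -0.1   1.97  0.    1.03  1.36]
[-0.19694176  0.00032989  0.02594445]
tall
67 [ 0.6228 -0.3072] bay [0.0197 0.    ] z 0.055
70 [ 0.6238 -0.3067] bay [0.0203 0.001 ] z 0.085
[-0.002, -0.02, -0.185, 0.0, 0.001, 0.0] n>=1
[-0.002, -0.051, -0.484, 0.0, 0.001, 0.0] n>=3
```

View pics/s36.png

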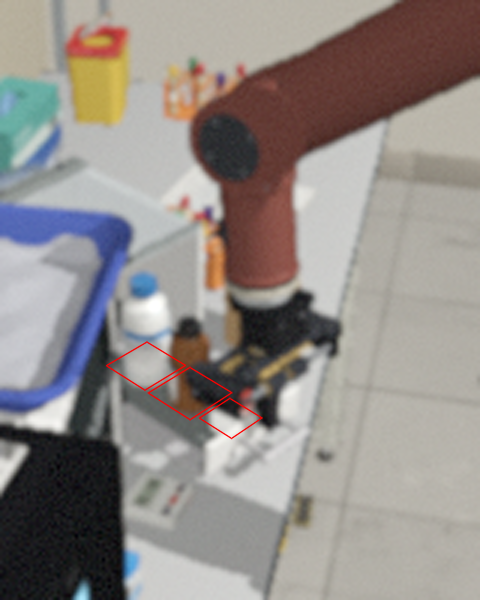

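```bash
python3 - <<'E'
from lid import *
snap('wrist','wrist37');ov('top','t37',(250,130,400,270),sc=4)
E
```

```text
(no output)
```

View pics/wrist37.png

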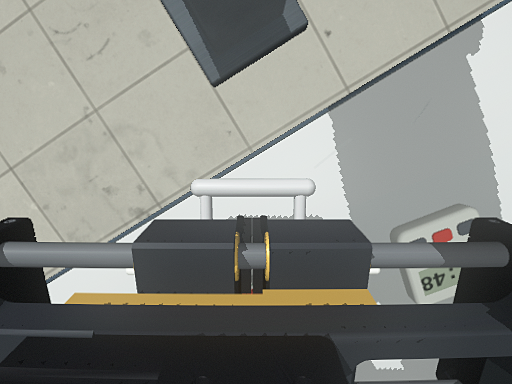

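View pics/t37.png

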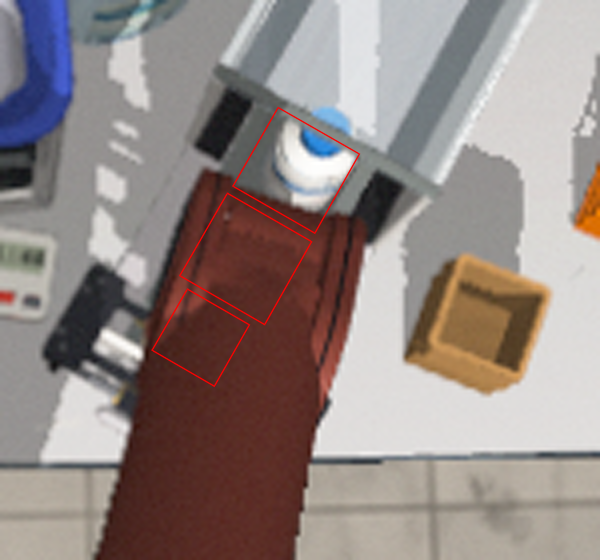

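```bash
python3 - <<'E'
from lid import *
st()
d=snap('wrist')
for p in onplane(d,[(253,187),(192,187),(314,187)],.036): print(tobay(p).round(4))
print(proj(d,[bay(-.222,0,.036),bay(-.175,0,.04), env.read_state()['ee_pos']]).round(1))
E
```

```text
t 36.1 tcp [ 0.4376 -0.1938  0.0259] grasp [ 0.4393 -0.1949  0.0448] bay [-0.1955  0.0003  0.0448] rpy [-84.   -0.   58.7] w 0.0005 F [-0.4 -0.4 -0.2] q [ 0.43  0.25 -0.1   1.97  0.    1.03  1.36]
[-0.2212  0.0007  0.036 ]
[-0.2211 -0.0392  0.036 ]
[-0.2213  0.0405  0.036 ]
[[252.  185.8]
 [251.8 256.5]
 [252.3 218. ]]
```

```bash
python3 - <<'E'
from lid import *
d=snap('side');c=d['img'][150:220,240:320,::-1];cv2.imwrite('pics/s38.png',cv2.resize(c,None,fx=8,fy=8,interpolation=cv2.INTER_CUBIC))
print(proj(d,[bay(-.222,.041,.036),bay(-.222,-.041,.036),env.read_state()['ee_pos'],bay(-.171,.082,.052),bay(-.171,-.082,.052)])-[240,150])
a=cv2.imread('pics/s35.png')
E
```

```text
[[36.9926275  62.67616178]
 [52.44774911 51.82932907]
 [39.55652777 56.2203068 ]
 [18.23131667 57.91798073]
 [49.4276711  37.07655572]]
```

View pics/s38.png

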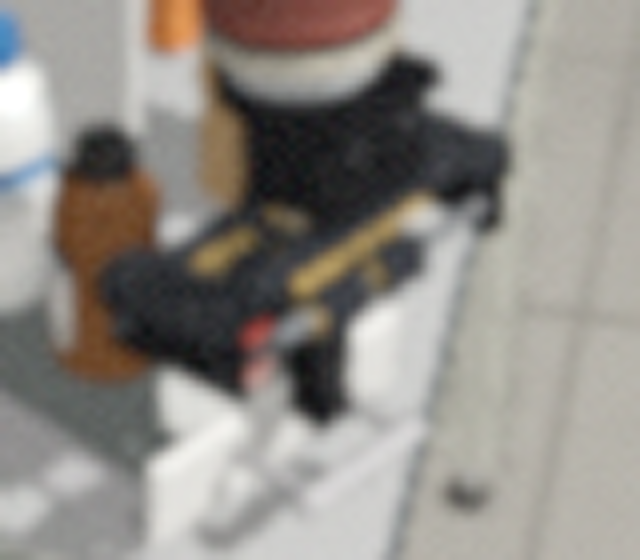

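```bash
python3 - <<'E'
from lid import *
d=snap('side');P=cloud(d);s=env.read_state();R=Ro.from_euler('xyz',s['orientation'])
for v in range(190,216):
    u=280; p=P[v,u]; print(v,[ (d['img'][v,u].tolist(), (p*1000).round().tolist(), (tobay(p)*1000).round().tolist(),(R.inv().apply(p-s['ee_pos'])*1000).round().tolist())])
E
```

```text
190 [([129, 115, 88], [432.0, -153.0, 132.0], [-223.0, 32.0, 132.0], [32.0, -103.0, 36.0])]
191 [([103, 92, 72], [431.0, -148.0, 132.0], [-227.0, 36.0, 132.0], [36.0, -103.0, 40.0])]
192 [([66, 60, 51], [437.0, -187.0, 96.0], [-201.0, 6.0, 96.0], [5.0, -69.0, 11.0])]
193 [([47, 42, 45], [438.0, -191.0, 89.0], [-199.0, 3.0, 89.0], [3.0, -62.0, 8.0])]
194 [([41, 43, 43], [436.0, -184.0, 90.0], [-204.0, 8.0, 90.0], [8.0, -63.0, 13.0])]
195 [([42, 41, 42], [436.0, -185.0, 84.0], [-203.0, 7.0, 84.0], [7.0, -58.0, 11.0])]
196 [([46, 45, 46], [437.0, -187.0, 78.0], [-202.0, 5.0, 78.0], [5.0, -52.0, 10.0])]
197 [([45, 45, 48], [436.0, -187.0, 74.0], [-202.0, 5.0, 74.0], [5.0, -47.0, 9.0])]
198 [([42, 43, 44], [436.0, -183.0, 73.0], [-205.0, 8.0, 73.0], [8.0, -46.0, 12.0])]
199 [([40, 42, 39], [436.0, -186.0, 66.0], [-203.0, 6.0, 66.0], [6.0, -39.0, 9.0])]
200 [([32, 32, 36], [436.0, -186.0, 61.0], [-203.0, 6.0, 61.0], [6.0, -35.0, 9.0])]
201 [([35, 34, 34], [435.0, -182.0, 60.0], [-206.0, 9.0, 60.0], [8.0, -33.0, 11.0])]
202 [([70, 69, 70], [435.0, -184.0, 54.0], [-205.0, 7.0, 54.0], [7.0, -
[... 470 characters left out ...]
([175, 174, 174], [438.0, -211.0, 2.0], [-188.0, -14.0, 2.0], [-15.0, 22.0, -12.0])]
209 [([181, 180, 180], [430.0, -161.0, 42.0], [-221.0, 25.0, 42.0], [25.0, -14.0, 25.0])]
210 [([203, 202, 202], [429.0, -154.0, 43.0], [-226.0, 30.0, 43.0], [30.0, -15.0, 29.0])]
211 [([216, 214, 215], [429.0, -153.0, 40.0], [-226.0, 30.0, 40.0], [30.0, -11.0, 30.0])]
212 [([216, 214, 214], [429.0, -157.0, 32.0], [-224.0, 27.0, 32.0], [27.0, -3.0, 27.0])]
213 [([208, 208, 206], [433.0, -184.0, 3.0], [-206.0, 6.0, 3.0], [6.0, 24.0, 6.0])]
214 [([205, 204, 203], [432.0, -181.0, 1.0], [-209.0, 9.0, 1.0], [9.0, 26.0, 8.0])]
215 [([207, 205, 204], [432.0, -178.0, -2.0], [-210.0, 10.0, -2.0], [10.0, 29.0, 10.0])]
```

```bash
python3 - <<'E'
from lid import *
R=tilt(58.6,-6)
rows([(bay(-.197,0,.07),R),(bay(-.254,0,.07),R),(bay(-.254,0,.007),R)])
E
```

```text
[-0.001, -0.176, 0.015, -0.0, 0.001, 0.0] n>=1
[-0.001, -0.152, 0.242, -0.0, 0.001, 0.0] n>=2
[-0.001, 0.099, 0.216, -0.0, 0.001, 0.0] n>=2
```

Call:
apply_moves:
  targets:
    - [0,-0.09,0.007,0,0,0]
    - [0,-0.176,0.015,0,0,0]
    - [0,-0.176,0.015,0,0,0]
    - [0,-0.165,0.13,0,0,0]
    - [0,-0.152,0.242,0,0,0]
    - [0,-0.152,0.242,0,0,0]
    - [0,-0.07,0.234,0,0,0]
    - [0,0.03,0.224,0,0,0]
    - [0,0.099,0.216,0,0,0]
    - [0,0.099,0.216,0,0,0]

```text
clock: 37.25
ee_pos: [0.3877, -0.164, 0.0049]
orientation: [-1.462, 0.0, 1.025]
ft_force: [-0.2, 0.1, -0.5]
width: 0.0007
```

```bash
python3 - <<'E'
from lid import *
st();print(tobay(env.read_state()['ee_pos']))
d=snap('side');P=cloud(d).reshape(-1,3);s=env.read_state();R=Ro.from_euler('xyz',s['orientation']);P=P[np.isfinite(P[:,0])]
T=R.inv().apply(P-s['ee_pos'])*1000
m=(abs(T[:,0])<25)&(abs(T[:,2])<25)&(T[:,1]>-60)&(T[:,1]<10);print(T[m][np.argsort(T[m][:,1])][::6].round())
c=d['img'][150:220,240:320,::-1];cv2.imwrite('pics/s39.png',cv2.resize(c,None,fx=8,fy=8,interpolation=cv2.INTER_CUBIC))
R=tilt(58.6,-6)
rows([(bay(-.22,0,.007),R),(bay(-.15,0,.008),R),(bay(-.075,0,.008),R)])
E
```

```text
t 37.25 tcp [ 0.3877 -0.164   0.0049] grasp [ 0.3895 -0.165   0.0238] bay [-2.536e-01 -2.000e-04  2.380e-02] rpy [-83.8   0.   58.7] w 0.0007 F [-0.2  0.1 -0.5] q [ 0.42  0.18 -0.11  2.11 -0.01  0.96  1.34]
[-2.55627599e-01 -1.73427930e-04  4.94688870e-03]
[[ 12. -60.  11.]
 [  2. -58.  11.]
 [ 11. -55.   1.]
 [ 12. -51.   1.]
 [ 14. -48.   3.]
 [  9. -46.  12.]
 [  9. -41.  12.]
 [ 13. -39.   2.]
 [  1. -35.   9.]
 [ 12. -33.   9.]
 [ 12. -31.   5.]
 [ -5. -27.   9.]
 [  9. -23.  11.]
 [  3.   1. -13.]
 [ 17.   3. -25.]
 [  5.   3. -21.]
 [ -3.   5. -24.]
 [-13.   7. -23.]
 [ 23.  10.  -1.]]
[-0.0, -0.018, -0.138, -0.002, 0.001, -0.0] n>=1
[-0.001, -0.052, -0.416, -0.002, 0.001, -0.0] n>=3
[-0.002, -0.084, -0.714, -0.002, 0.001, -0.0] n>=4
```

View pics/s39.png

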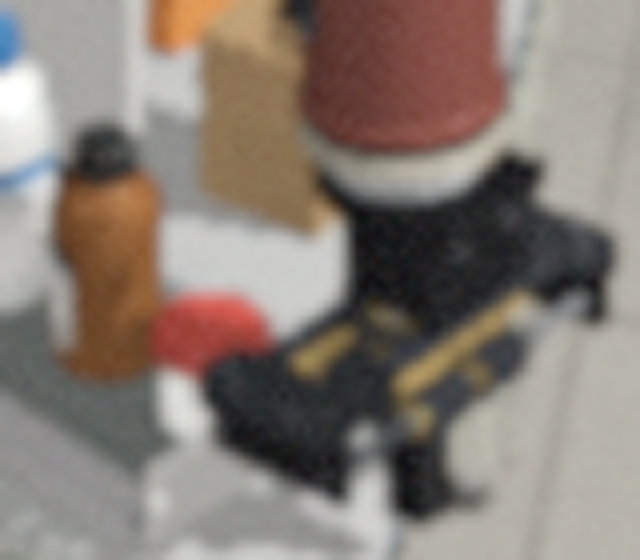

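Call:
apply_moves:
  targets:
    - [0,-0.003,-0.02,0,0,0]
    - [0,-0.006,-0.04,0,0,0]
    - [0,-0.009,-0.06,0,0,0]
    - [0,-0.011,-0.08,0,0,0]
    - [0,-0.013,-0.1,0,0,0]
    - [0,-0.015,-0.12,0,0,0]
    - [0,-0.017,-0.138,0,0,0]

```text
clock: 38.0
ee_pos: [0.4175, -0.1819, 0.0068]
orientation: [-1.461, 0.0, 1.025]
ft_force: [-5.5, 2.3, 2.2]
width: 0.0007
```

```bash
python3 - <<'E'
from lid import *
st();print(tobay(env.read_state()['ee_pos']))
print('tall');cyl(bay(.03,0,0),.04,.1,.03,ns=2)
print('short');cyl(bay(-.05,0,0),.04,.1,.027,ns=2)
snap('wrist','wrist40')
R=tilt(58.6,-6)
rows([(bay(-.15,0,.007),R),(bay(-.1,0,.008),R),(bay(-.075,0,.008),R)])
E
```

```text
t 38.0 tcp [ 0.4175 -0.1819  0.0068] grasp [ 0.4193 -0.183   0.0257] bay [-0.2188  0.      0.0257] rpy [-83.7   0.   58.7] w 0.0007 F [-5.5  2.3  2.2] q [ 0.42  0.23 -0.1   2.03 -0.    0.98  1.35]
[-2.20864225e-01  3.34742228e-05  6.79356412e-03]
tall
75 [ 0.6386 -0.317 ] bay [ 0.0382 -0.    ] z 0.055
86 [ 0.6387 -0.3165] bay [0.0381 0.0004] z 0.085
short
116 [ 0.5702 -0.2739] bay [-0.0426  0.001 ] z 0.055
102 [ 0.5728 -0.2759] bay [-0.0393  0.0007] z 0.085
[-0.001, -0.031, -0.278, -0.002, 0.001, -0.0] n>=2
[-0.001, -0.056, -0.477, -0.002, 0.001, -0.0] n>=3
[-0.002, -0.067, -0.576, -0.002, 0.001, -0.0] n>=3
```

View pics/wrist40.png

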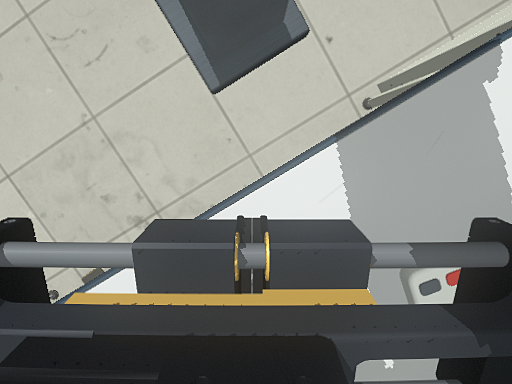

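Call:
apply_moves:
  targets:
    - [0,-0.003,-0.025,0,0,0]
    - [0,-0.006,-0.05,0,0,0]
    - [0,-0.009,-0.075,0,0,0]
    - [0,-0.012,-0.1,0,0,0]
    - [0,-0.014,-0.125,0,0,0]
    - [0,-0.017,-0.15,0,0,0]
    - [0,-0.02,-0.175,0,0,0]
    - [0,-0.023,-0.2,0,0,0]
    - [0,-0.026,-0.225,0,0,0]
    - [0,-0.029,-0.25,0,0,0]
    - [0,-0.031,-0.275,0,0,0]

```text
clock: 39.25
ee_pos: [0.4778, -0.2185, 0.0072]
orientation: [-1.463, -0.0, 1.025]
ft_force: [-5.2, 1.9, 2.1]
width: 0.0006
```

```bash
python3 - <<'E'
from lid import *
st();print(tobay(env.read_state()['ee_pos']))
print('tall');cyl(bay(.105,0,0),.06,.1,.03,ns=2)
print('short');cyl(bay(.027,0,0),.04,.1,.027,ns=2)
ov('top','t41',(250,90,450,270),sc=3,o=.016)
snap('side','side41')
R=tilt(58.6,-6)
rows([(bay(-.1,0,.008),R),(bay(-.075,0,.008),R),(bay(-.07,0,.008),R)])
E
```

```text
t 39.25 tcp [ 0.4778 -0.2185  0.0072] grasp [ 0.4796 -0.2196  0.0261] bay [-0.1483  0.0002  0.0261] rpy [-83.8  -0.   58.7] w 0.0006 F [-5.2  1.9  2.1] q [ 0.43  0.35 -0.08  1.87  0.01  1.03  1.37]
[-0.15031803  0.00021588  0.00717433]
tall
short
94 [ 0.6323 -0.3124] bay [0.0305 0.0005] z 0.055
94 [ 0.6334 -0.3127] bay [0.0315 0.0008] z 0.085
[-0.002, -0.023, -0.197, -0.001, 0.001, 0.0] n>=1
[-0.002, -0.033, -0.296, -0.001, 0.001, 0.0] n>=2
[-0.002, -0.036, -0.316, -0.001, 0.001, 0.0] n>=2
```

View pics/t41.png

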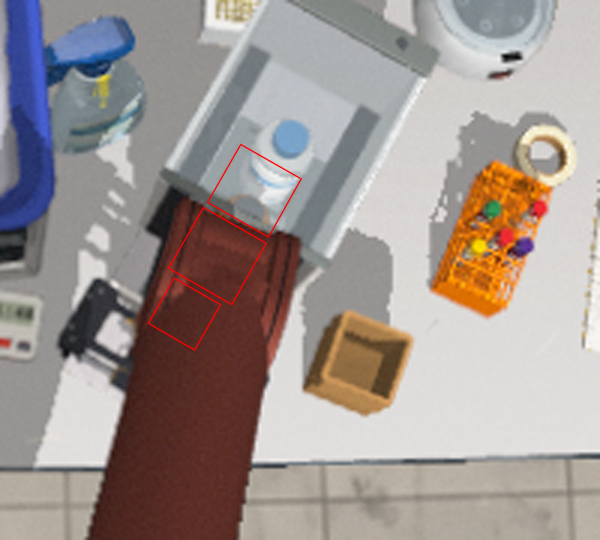

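View pics/side41.png

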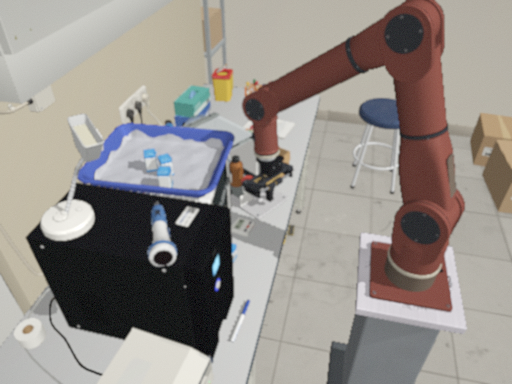

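Call:
apply_moves:
  targets:
    - [0,-0.003,-0.025,0,0,0]
    - [0,-0.006,-0.05,0,0,0]
    - [0,-0.009,-0.075,0,0,0]
    - [0,-0.012,-0.1,0,0,0]
    - [0,-0.015,-0.125,0,0,0]
    - [0,-0.018,-0.15,0,0,0]
    - [0,-0.021,-0.175,0,0,0]
    - [0,-0.023,-0.2,0,0,0]
    - [0,-0.026,-0.22,0,0,0]
    - [0,-0.029,-0.24,0,0,0]
    - [0,-0.031,-0.26,0,0,0]

```text
clock: 40.55
ee_pos: [0.5348, -0.2531, 0.0084]
orientation: [-1.465, -0.0, 1.025]
ft_force: [-4.0, 2.7, -0.7]
width: 0.0005
```

```bash
python3 - <<'E'
from lid import *
st();print(tobay(env.read_state()['ee_pos']))
snap('side','side42')
R=tilt(58.6,-6)
rows([(bay(-.075,0,.008),R),(bay(-.07,0,.008),R),(bay(-.065,0,.008),R)])
E
```

```text
t 40.55 tcp [ 0.5348 -0.2531  0.0084] grasp [ 0.5365 -0.2541  0.0273] bay [-0.0817  0.0004  0.0273] rpy [-83.9  -0.   58.7] w 0.0005 F [-4.   2.7 -0.7] q [ 0.43  0.46 -0.07  1.7   0.01  1.08  1.39]
[-0.083682    0.00039941  0.00837286]
[-0.002, -0.002, -0.031, -0.0, 0.001, 0.0] n>=1
[-0.002, -0.004, -0.051, -0.0, 0.001, 0.0] n>=1
[-0.002, -0.006, -0.071, -0.0, 0.001, 0.0] n>=1
```

View pics/side42.png

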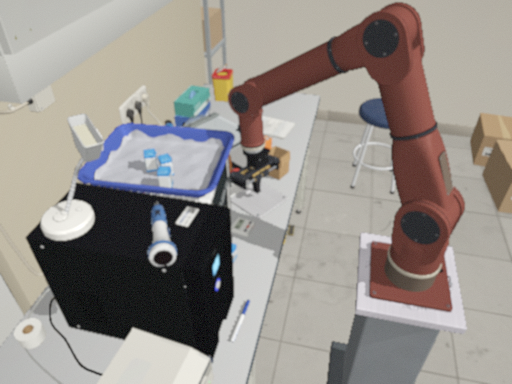

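Call:
apply_moves:
  targets:
    - [0,-0.001,-0.012,0,0,0]
    - [0,-0.002,-0.022,0,0,0]
    - [0,-0.002,-0.03,0,0,0]
    - [0,-0.003,-0.036,0,0,0]
    - [0,-0.003,-0.042,0,0,0]

```text
clock: 41.1
ee_pos: [0.539, -0.2557, 0.0073]
orientation: [-1.453, 0.001, 1.025]
ft_force: [-26.4, 15.0, 13.4]
width: 0.0008
```

```bash
python3 - <<'E'
from lid import *
st();print(tobay(env.read_state()['ee_pos']))
E
```

```text
t 41.1 tcp [ 0.539  -0.2557  0.0073] grasp [ 0.5409 -0.2568  0.0262] bay [-0.0765  0.0004  0.0262] rpy [-83.3   0.   58.7] w 0.0008 F [-26.4  15.   13.4] q [ 0.43  0.48 -0.07  1.68  0.01  1.1   1.39]
[-0.07874075  0.00037944  0.00731858]
```

Call:
apply_moves:
  targets:
    - [0,0,0.02,0,0,0]
    - [0,0.006,0.06,0,0,0]
    - [0,0.01,0.1,0,0,0]
    - [0,-0.2,0.2,0,0,0]
    - [0,-0.4,0.3,0,0,0]
    - [0,-0.6,0.5,0,0,0]
    - [0,-0.7,0.7,0,0,0]
    - [0,-0.7,0.8,0,0,0]
    - [0,-0.7,0.8,0,0,0]

```text
clock: 42.0
ee_pos: [0.3856, -0.162, 0.2079]
orientation: [-1.459, -0.0, 1.026]
ft_force: [0.7, -0.3, -0.3]
width: 0.0004
```

```bash
python3 - <<'E'
from lid import *
st();print(tobay(env.read_state()['ee_pos']))
snap('wrist','wrist43')
d=snap('side');c=d['img'][100:220,200:320,::-1];cv2.imwrite('pics/s43.png',cv2.resize(c,None,fx=5,fy=5,interpolation=cv2.INTER_CUBIC))
d=snap('top');c=d['img'][90:270,250:450,::-1];cv2.imwrite('pics/t43.png',cv2.resize(c,None,fx=3.3,fy=3.3,interpolation=cv2.INTER_CUBIC))
E
```

```text
t 42.0 tcp [ 0.3856 -0.162   0.2079] grasp [ 0.3874 -0.1631  0.2268] bay [-0.2563  0.0004  0.2268] rpy [-83.6  -0.   58.8] w 0.0004 F [ 0.7 -0.3 -0.3] q [ 0.43 -0.05 -0.11  1.89 -0.03  1.41  1.35]
[-0.25844826  0.00041964  0.20790702]
```

View pics/wrist43.png

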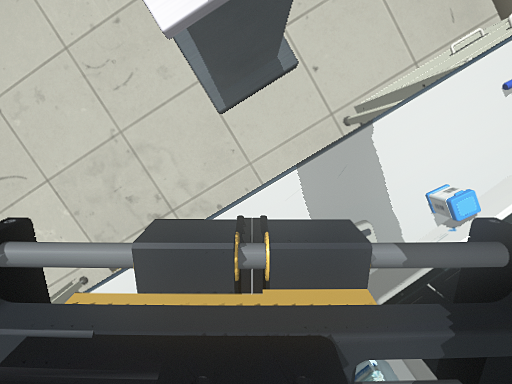

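View pics/s43.png

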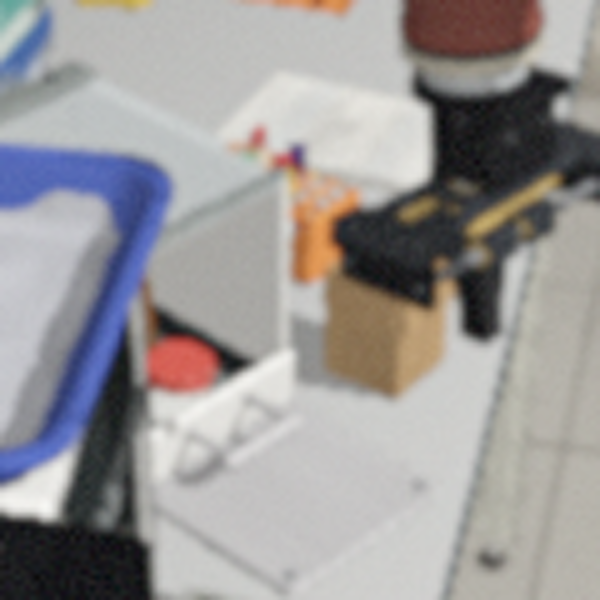

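View pics/t43.png

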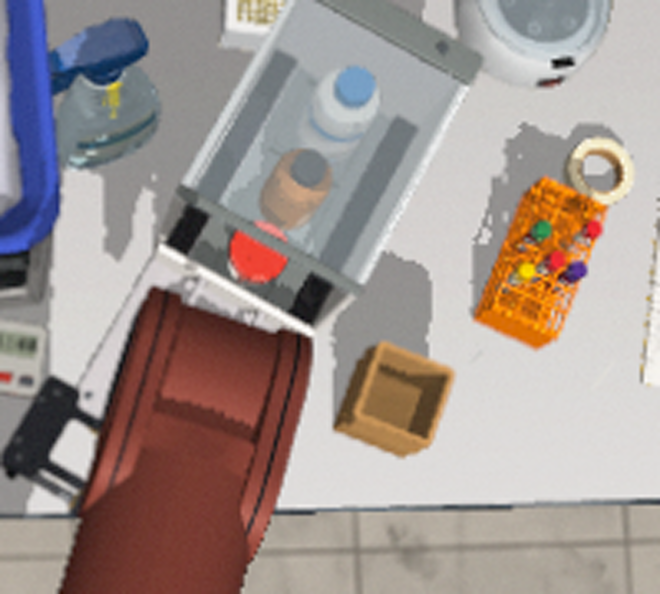

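```bash
python3 - <<'E'
from h import *
d=snap('top')
f=lambda x,y:(250+(x+.5)/3.3-.5,90+(y+.5)/3.3-.5)
for p in onplane(d,[f(160,250),f(318,333),f(239,291.5)],.052): print(tobay(p).round(4))
P=cloud(d)
c=d['img'][150:205,285:355,::-1];cv2.imwrite('pics/t44.png',cv2.resize(c,None,fx=8,fy=8,interpolation=cv2.INTER_CUBIC))
ds=snap('side');c=ds['img'][150:205,220:270,::-1];cv2.imwrite('pics/s44.png',cv2.resize(c,None,fx=10,fy=10,interpolation=cv2.INTER_CUBIC))
sc=lambda d,pts,o,k:((proj(d,pts)-o+.5)*k-.5).round()
print('home panel front-top corners top', sc(d,[bay(-.008,.082,.052),bay(-.008,-.082,.052)],[285,150],8), 'side',sc(ds,[bay(-.008,.082,.052),bay(-.008,-.082,.052),bay(0,.086,.006),bay(0,-.086,.1)],[220,150],10))
E
```

```text
[-0.0126  0.0769  0.052 ]
[-0.0064 -0.0851  0.052 ]
[-0.0096 -0.0041  0.052 ]
home panel front-top corners top [[103. 110.]
 [483. 327.]] side [[ 69. 379.]
 [381. 193.]
 [ 52. 471.]
 [374.  78.]]
```

View pics/t44.png

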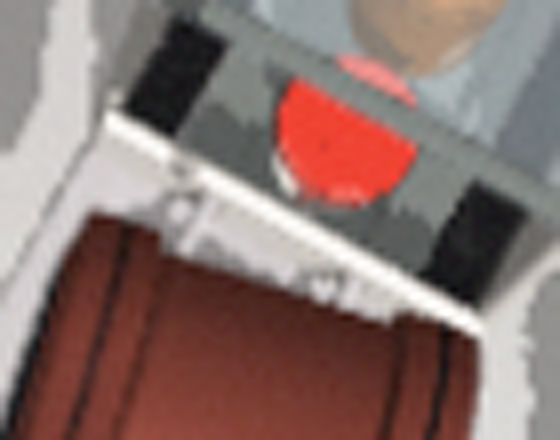

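View pics/s44.png

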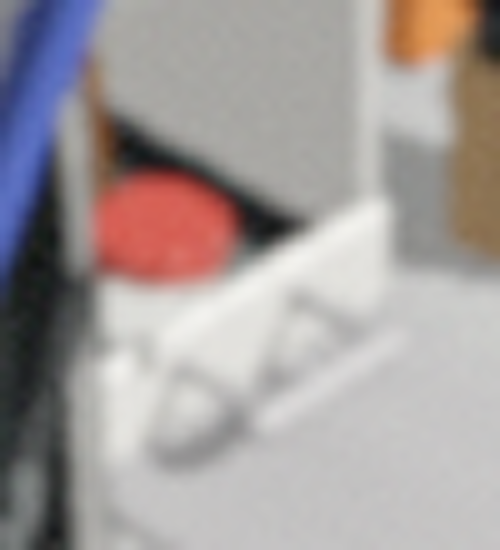

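```bash
python3 - <<'E'
from h import *
rows([(bay(-.12,0,.29),down(58.6)),(bay(.02,0,.29),down(58.6))])
E
```

```text
[-0.001, -0.407, -0.5, -0.075, 0.001, -0.001] n>=4
[-0.002, -0.472, -1.056, -0.075, 0.001, -0.001] n>=6
```

Call:
apply_moves:
  targets:
    - [0,-0.2,-0.1,-0.02,0,0]
    - [0,-0.41,-0.25,-0.05,0,0]
    - [0,-0.41,-0.5,-0.075,0,0]
    - [0,-0.43,-0.65,-0.075,0,0]
    - [0,-0.45,-0.8,-0.075,0,0]
    - [0,-0.47,-0.98,-0.075,0,0]
    - [0,-0.47,-0.98,-0.075,0,0]

```text
clock: 42.95
ee_pos: [0.6103, -0.2999, 0.2836]
orientation: [-1.562, 0.002, 1.024]
ft_force: [-1.2, -0.6, -1.7]
width: 0.0007
```

```bash
python3 - <<'E'
from ov import *
st()
d=snap('wrist','wrist45')
x0,y0,sc=130,60,3
c=cv2.resize(d['img'][60:230,130:390,::-1].copy(),None,fx=sc,fy=sc,interpolation=cv2.INTER_CUBIC)
for a,b,col in [((-.008,.082,.052),(-.008,-.082,.052),(0,0,255)),((0,.082,.052),(0,-.082,.052),(255,0,255)),((-.055,.041,.036),(-.055,-.041,.036),(0,255,0)),((0,.086,.211),(0,-.086,.211),(255,0,0))]:
    uv=((proj(d,[bay(*a),bay(*b)])-[x0,y0]+.5)*sc-.5).round().astype(int);cv2.line(c,tuple(map(int,uv[0])),tuple(map(int,uv[1])),col,1)
cv2.imwrite('pics/w45.png',c)
E
```

```text
t 42.95 tcp [ 0.6103 -0.2999  0.2836] grasp [ 0.6105 -0.3     0.3026] bay [ 5.400e-03 -2.000e-04  3.026e-01] rpy [-89.5   0.1  58.6] w 0.0007 F [-1.2 -0.6 -1.7] q [ 0.43  0.38 -0.06  1.23  0.02  1.54  1.4 ]
```

View pics/wrist45.png

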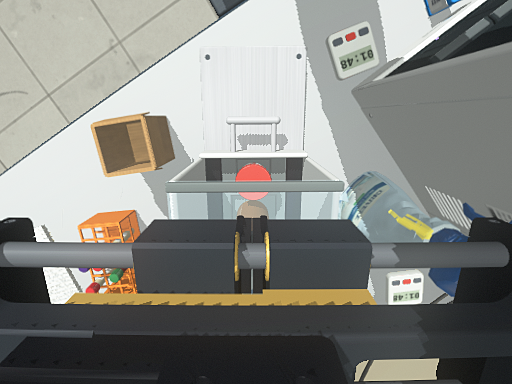

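View pics/w45.png

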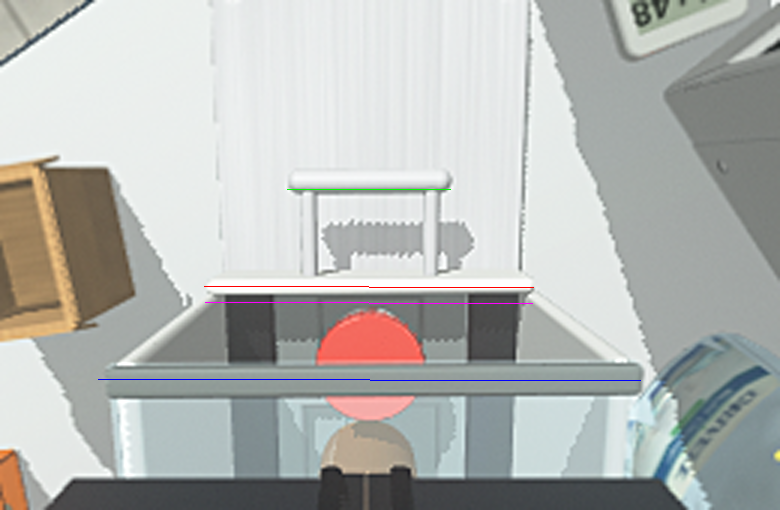

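```bash
python3 - <<'E'
from ov import *
st()
d=snap('wrist')
c=d['img'][140:195,175:335,::-1];cv2.imwrite('pics/w46.png',cv2.resize(c,None,fx=5,fy=8,interpolation=cv2.INTER_CUBIC))
# measurements: handle mid, hood front edge rows sampled vertically at u columns
im=d['img'].mean(2)
for u in (225,253,280): print(u,[int(x) for x in im[110:200,u]])
E
```

```text
t 43.0 tcp [ 0.6087 -0.2985  0.2854] grasp [ 0.6088 -0.2986  0.3044] bay [3.200e-03 1.000e-04 3.044e-01] rpy [-89.6   0.1  58.7] w 0.0005 F [ 0.3  1.2 -0. ] q [ 0.43  0.38 -0.06  1.24  0.02  1.54  1.4 ]
225 [235, 236, 235, 236, 236, 235, 236, 235, 236, 236, 236, 238, 239, 240, 240, 238, 236, 235, 235, 235, 234, 235, 235, 234, 234, 234, 234, 234, 233, 234, 234, 232, 231, 231, 231, 231, 231, 230, 230, 230, 230, 226, 227, 227, 244, 255, 255, 253, 232, 110, 115, 118, 118, 117, 118, 117, 117, 116, 117, 116, 116, 117, 114, 113, 106, 158, 153, 153, 152, 152, 151, 150, 184, 140, 142, 169, 155, 153, 152, 150, 148, 147, 152, 97, 194, 196, 174, 174, 175, 177]
253 [233, 232, 231, 232, 231, 231, 233, 220, 235, 241, 247, 240, 223, 202, 154, 123, 240, 234, 231, 230, 230, 229, 231, 231, 236, 212, 168, 172, 172, 173, 174, 172, 173, 172, 170, 163, 240, 232, 230, 229, 229, 227, 228, 226, 255, 255, 255, 250, 218, 100, 98, 119, 119, 107, 121, 143, 145, 148, 148, 148, 148, 147, 148, 146, 147, 146, 147, 147, 146, 146, 145, 142, 186, 131, 152, 164, 155, 153, 151, 150, 149, 147, 149, 89, 204, 197, 194, 193, 194, 195]
280 [232, 233, 232, 233, 232, 232, 233, 233, 234, 236, 241, 233, 243, 243, 239, 235, 234, 233, 233, 233, 232, 233, 234, 236, 241, 251, 180, 178, 178, 179, 176, 179, 177, 178, 178, 176, 177, 175, 177, 177, 166, 164, 237, 222, 255, 255, 255, 250, 178, 106, 116, 119, 119, 119, 118, 117, 117, 117, 118, 116, 117, 116, 116, 114, 110, 157, 154, 153, 154, 153, 150, 154, 197, 121, 163, 161, 156, 154, 152, 150, 149, 147, 142, 104, 219, 192, 172, 207, 172, 174]
```

View pics/w46.png

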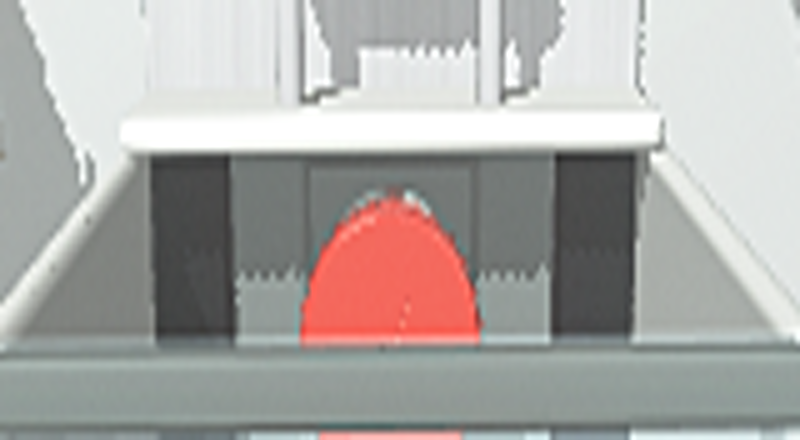

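```bash
python3 - <<'E'
from ov import *
d=snap('wrist')
for name,v,z in [('panel front',153.6,.052),('panel back',158.3,.052),('hood .201',181.6,.201),('hood .211',181.6,.211),('hood2 .211',183,.211),('bar mid',120,.036)]:
    print(name,[tobay(p)[0].round(4) for p in onplane(d,[(225,v),(280,v)],z)])
for n in('tall','short'):pass
E
```

```text
panel front [np.float64(-0.0123), np.float64(-0.0125)]
panel back [np.float64(-0.0051), np.float64(-0.0053)]
hood .201 [np.float64(-0.0041), np.float64(-0.0043)]
hood .211 [np.float64(-0.0065), np.float64(-0.0066)]
hood2 .211 [np.float64(-0.0051), np.float64(-0.0052)]
bar mid [np.float64(-0.0613), np.float64(-0.0614)]
```

Call:
apply_moves:
  targets:
    - [0,-0.05,0.1,0,0,0]
    - [0,-0.05,0.3,0,0,0]
    - [0,-0.05,0.5,0,0,0]
    - [0,-0.05,0.7,0,0,0]
    - [0.3,-0.05,0.75,0,0,0]
    - [0.6,-0.05,0.8,0,0,0]
    - [0.6,-0.05,0.8,0,0,0]
    - [0.6,-0.05,0.8,0,0,0]

```text
clock: 43.9
ee_pos: [0.515, -0.0574, 0.3031]
orientation: [-1.569, -0.002, 1.034]
ft_force: [0.1, -0.7, -0.9]
width: 0.0005
```

```bash
python3 - <<'E'
from ov import *
st()
snap('top','topF');snap('side','sideF')
d=snap('top');P=cloud(d)
for uv in [(204,197),(253,198),(135,227)]: print(uv,P[uv[1],uv[0]].round(4))
E
```

```text
t 43.9 tcp [ 0.515  -0.0574  0.3031] grasp [ 0.515  -0.0574  0.3221] bay [-0.2025  0.1571  0.3221] rpy [-89.9  -0.1  59.3] w 0.0005 F [ 0.1 -0.7 -0.9] q [ 0.27  0.04 -0.25  1.6   0.01  1.5   1.05]
(204, 197) [0.5438 0.0577 0.0516]
(253, 198) [ 0.4219 -0.0771  0.7441]
(135, 227) [0.4611 0.2706 0.0172]
```

View pics/topF.png

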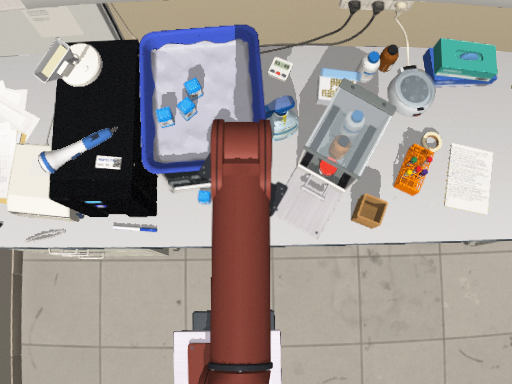

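View pics/sideF.png

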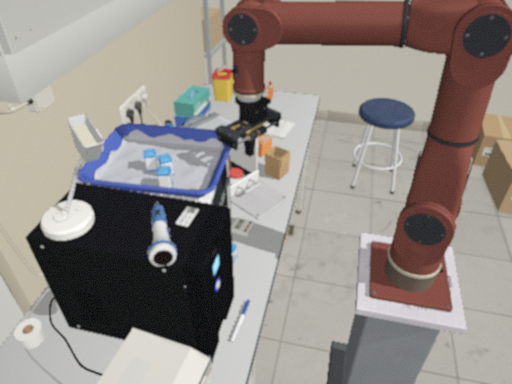

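Call:
apply_moves:
  targets:
    - [-0.05,0,0.12,0,0,0]
    - [-0.1,0,0.25,0,0,0]
    - [-0.1,0,0.25,0,0,0]
    - [-0.1,0,0.25,0,0,0]

```text
clock: 44.45
ee_pos: [0.4467, -0.0556, 0.3037]
orientation: [-1.571, 0.001, 1.023]
ft_force: [0.7, -0.1, -0.1]
width: 0.0006
```

```bash
python3 - <<'E'
from ov import *
st()
d=snap('top');c=d['img'][70:230,250:450,::-1];cv2.imwrite('pics/tF2.png',cv2.resize(c,None,fx=3.5,fy=3.5,interpolation=cv2.INTER_CUBIC))
E
```

```text
t 44.45 tcp [ 0.4467 -0.0556  0.3037] grasp [ 0.4467 -0.0556  0.3227] bay [-0.2617  0.1231  0.3227] rpy [-90.    0.1  58.6] w 0.0006 F [ 0.7 -0.1 -0.1] q [ 0.29 -0.1  -0.24  1.74 -0.02  1.5   1.07]
```

View pics/tF2.png

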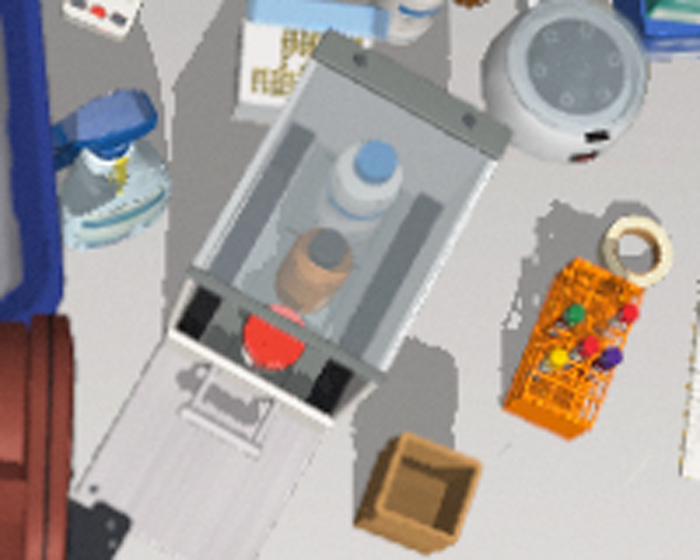

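The picture shows the drawer home, with the blue cap at (377,160), the brown bottle at (325,250) and the red lid at (273,338) all upright inside. The carton is still in its place, and the robot is clear.

```bash
python3 - <<'E'
from bench import env
print(env.hand_in())
E
```

```text
the job is handed in; nothing more can be done
None
```

The drawer is loaded in the order asked, pushed home, and the job is handed in at about 44.5 s of the 72 s allowed.

1. **Tall bottle:** I drew it out of the carton by the cap and stood it in the middle well. I then re-gripped it by the body with the gripper tilted 43° and set it in the rear well under the hood.
2. **Short bottle and cup:** the short bottle went into the middle well and the lidded cup into the front well. In both cases the drop in weight at the wrist and the height showed they had reached the well floor.
3. **Drawer:** I pushed it by the handle on the centre line with about 6 N until it hit the stop. The force peaked at about 33 N there.

**Last checks**
- **Drawer:** in the wrist camera the back of the panel lies within about 1 mm of the hood's front edge, and level from side to side.
- **Containers:** the top view shows all three upright in the hood.
- **Other things:** cartridge and pen read as they did at the start. I did not re-measure the timer and carton; in the pictures they look unmoved. The robot touched nothing at hand-in.

**What went wrong or disagreed**
- **First push:** it passed over the handle bar without moving the drawer, because the shut fingertips end about 20 mm short of the stated TCP. I backed out, went lower and pushed again.
- **Hood position:** my first estimate from the top camera was 4 to 5 mm off along the drawer's travel. I judged home by the panel against the hood edge as seen, and the measured travel of about 162 mm agrees.

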